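# Service the fuse box: lever it open, swap the carriers, stow the spares

### The arm

A 6-joint arm with a two-finger parallel gripper is mounted at the origin on the work surface. World frame = base frame: x ahead of the robot, y to its left, z up, the work surface at z = 0. Lengths are in m, angles in rad, forces in N, time in s.
With the tool pointing down it reaches from about 0.425 to 0.95 m from the base axis. Payload 3.5 kg.
Tool frame: the origin (TCP) lies at the centre of the arm's flange, where the gripper is bolted on; the fingertips stand 173 mm ahead of it and the grasp point (between the pads) lies 155 mm ahead of it (tcp_to_tips is the distance from the TCP to the fingertips, in m); z points along the fingers, y is the direction in which the jaws open and shut (so a half turn about z gives the same grasp; the last joint's range is limited). The gripper opens to 85 mm and grips with 20 to 120 N. Pads are 22 mm wide; open, the fingers measure 114 mm over their backs; the gripper's body (76 mm by 85 mm) begins 54 mm behind the grasp point. The pads swing forward as they close: fully open they stand 13 mm farther back than shut.
Start: joints at [-1.453, 0.286, 1.577, -0, 1.279, -0.15], TCP at [0.179, -0.651, 0.405] pointing down, gripper open.
Joint ranges: [-2.77, 2.77], [-0.9, 2.22], [0.21, 2.48], [-1.53, 4.67], [0.24, 2.81], [-2.84, 2.84]. Speed limits (rad/s): [2.79, 2.79, 3.14, 3.14, 3.14, 3.14].

### API

Orientations are given as a unit quaternion [x, y, z, w].
In Python, from rig import * gives the robot as it stands. The module is installed in compiled form; this text tells all that it offers.
- The arm moves only by the shell command python3 -m inch 'ROWS' [FORCE]. ROWS is JSON, a list of rows, each an object of numbers: "tx", "ty", "tz": the shift along the tool's x, y, z in m; "yaw": the turn about the tool's z in degrees; "claw": the opening, from 0 (shut) to 1 (fully open). A call has 1 to 12 rows; each row is the pose to reach, as a shift and turn from the pose measured when the call began, along the tool's axes at that moment; what a row does not reach only later rows make up. A row lasts 1/12 s, in which the tool goes at most 41.7 mm and 7.16 degrees, less where a joint would pass 70% of its speed; a pose out of reach is approached as far as the arm can. A call with a gripper value outside its range is refused whole. The fingers move at their own pace and stop on an object; FORCE is the grip in N (left out, the last holds). Time passes only in rows, so rows that repeat a pose let the fingers close. It gives the time, the measured TCP pose, the force and the opening at its end, in the units of the state.
- get_obs(): the state, without advancing time (a new reading comes with each control period).
- camera(name): name is "scene" or "top" or "wrist"; returns a dict with "color" (480x640x3 uint8, red, green, blue), "z_map" (480x640 float32, m along the optical axis (not along the pixel's ray), 0 where there is no reading), "fx", "fy", "cx", "cy" (pixels), "R" (3x3) and "t" (3): a world point X has camera coordinates R X + t; the wrist camera has in their place "T_tool_cam" (4x4, takes a point from camera to tool coordinates, whose origin is the TCP and whose axes are the flange's). Camera axes: x right, y down, z forward; pixel columns grow to the right and rows downward; lengths in m; the calibration is good to about 2 mm. The wrist camera is an equidistant fisheye: a pixel r from the principal point sees the ray r / f radians off the axis. A picture is of the moment at which its call begins: read the wrist's pose just before it.
- finish_job(): hands the job in, once; it reports no verdict.
Trained networks look in the newest picture that a camera, given by its name, has taken for a name from the list of things; names that differ only in an ending like _2 or _b are one class to them, and where a whole thing is asked for, a point or a joint stands for the part that bears it (a point fixed in the world has none). Each returns a list of dicts, best first, with "confidence" (0 to 1); they miss things now and then, are a little off and sometimes report something else, mostly with a low value. They report only what shows in the picture. A call takes as long as a camera call. They do not tell look-alikes from the thing itself.
- find_in(camera, thing): "xy" ([column, row] in pixels, amid what is visible of it).
- place_of(camera, thing): "xy" ([column, row] in pixels: a listed point, or the origin of a listed thing).
The state is a dict: "t": time; "joint_positions": joint angles; "joint_velocities": joint speeds; "joint_efforts": joint torques, N m; "tool_pos": TCP position; "tcp_rot": TCP orientation; "force": force on the tool from outside, world axes, zero at the start; "ft_torque": the same for the moment, N m; "finger_gap": opening from 0.0 (shut) to 1.0 (fully open).
Only numpy, scipy, OpenCV 4.12 (cv2) and the standard library are available. Lean on these libraries where they do the work, as an engineer would, in place of code of your own. Each camera call takes 0.05 s, during which the arm holds its last target. There are 200 camera calls.

### The job

Lever open the cover of the red fuse box by slipping the putty scraper's blade into the slot under its front edge, without fingers on the cover, and swing it right up. Then swap the blue and orange fuse carriers, so that each sits upright in the bay the other had, put every spare fuse lying on the shelf into the box's empty spares well, and after that shut the cover fully; lay the scraper back flat on its mat as it lay, handle over the mat, and leave the dish and the jar where they are.

Things in the scene. Friction and masses are not known exactly. Their poses are not given: they have to be found in the camera images.
- fusebox: red fuse box fixed to the shelf, 150 (x) x 226 (y) x 72 mm high with cover. Origin: centre of its underside; -x is its front. Walls 5, floor 4 mm; side and back walls 66 mm high, front wall 59, leaving a 7 mm slot along the front under the shut cover. From +y to -y: spares well, 30 mm high rib, left bay, 14 mm high rib, right bay; on the -y end a fixed 44 mm wide, 55 mm high switch pod with a toggle, not used
- cover (a joint): angle (rad) of the flat red cover of the fuse box: 0 shut, 1.57 upright, 1.75 its stop. The plate is 150 x 226 x 6 mm, hinged along the top of the back wall, flush with the walls all round; a stiff hinge lets it stay at any angle; about 2 N at the front edge lifts it, less than 2 N closes it
- cover_lip (a point): middle of the cover's front edge, on its underside (66 mm above the shelf when shut; a yellow strip marks this edge on top); moves with the cover
- cover_hinge (a point): middle of the cover's hinge line, on the top of the back wall at the cover's underside, 75 mm behind the box's centre and 66 mm above the shelf; its y axis is the hinge line
- pry_slot (a point): middle of the slot at the front face of the box, 62.5 mm above the shelf; the slot is 7 mm high; +x points into the box
- bay_left (a point): centre of the floor of the left (middle) carrier bay, 4 mm above the shelf; the bay is 140 mm (x) x 64 mm (y), and this point lies 5 mm in front of its middle; axes as the box
- bay_right (a point): centre of the floor of the right carrier bay (at -y), 70 mm from the left one; same size and axes
- spares_well (a point): centre of the floor of the empty spares well (at +y), 140 mm (x) x 76 mm (y), 4 mm above the shelf; a carrier also fits in it for the time being
- carrier_blue: blue plastic fuse carrier, 100 g: base block 70 (x) x 44 (y) x 28 mm high, with a grip fin on top, 14 (x) x 36 (y) x 24 mm high, centred, so 52 mm tall in all; pinch the fin from above across its 14 mm. Origin: centre of its underside, z up. Starts in one of the two bays of the fuse box
- carrier_orange: orange plastic fuse carrier, 100 g: base block 70 (x) x 44 (y) x 28 mm high, with a grip fin on top, 14 (x) x 36 (y) x 24 mm high, centred, so 52 mm tall in all; pinch the fin from above across its 14 mm. Origin: centre of its underside, z up. Starts in one of the two bays of the fuse box
- mat: black rubber mat fixed to the shelf, 240 (x) x 120 (y) x 3 mm; origin: centre of its underside
- scraper: putty scraper, 120 g, starts flat on the mat: dark wood handle 110 mm long, 24 wide, 24 high, from x = -85 to +25 mm; flat steel blade, 2 mm thick and level with the handle's underside, a 22 mm wide neck from x = 20 to 40 mm, then 60 mm wide to the blunt edge at x = +105 mm. Origin: on the underside, close to the centre of mass; x points to the blade's edge, z up
- scraper_edge (a point): middle of the scraper's blunt front edge, 105 mm ahead of the scraper's origin, 1 mm above its underside
- fuse_a: spare fuse: square bar 50 x 16 x 16 mm, white ceramic with copper ends, 30 g, starts lying on the bare shelf (may be absent). Origin: centre of its underside; x runs along its length, z up
- fuse_b: spare fuse: square bar 50 x 16 x 16 mm, white ceramic with copper ends, 30 g, starts lying on the bare shelf (may be absent). Origin: centre of its underside; x runs along its length, z up
- fuse_c: spare fuse: square bar 50 x 16 x 16 mm, white ceramic with copper ends, 30 g, starts lying on the bare shelf (may be absent). Origin: centre of its underside; x runs along its length, z up
- fuse_d: spare fuse: square bar 50 x 16 x 16 mm, white ceramic with copper ends, 30 g, starts lying on the bare shelf (may be absent). Origin: centre of its underside; x runs along its length, z up
- dish: white ceramic dish, 120 mm across, 35 mm high, a bystander; origin: centre of its underside
- jar: closed glass jar, 64 mm across, 90 mm high, a bystander; origin: centre of its underside
There are look-alikes about, which are no part of the job. Several things have the shape of the scraper; the one meant has the colours described above.

How it is judged:
By the outcome, as a careful person would: the job done as asked, in the order asked, and still so for the second after the job is handed in, with the robot touching nothing.
Of fuse_a, fuse_b, fuse_c, fuse_d only 2 to 4 are there at a start; the rules pass over those that are not, and their reading is None.
At some moment in a run one of fuse_a, fuse_b, fuse_c, fuse_d, scraper may be knocked a few centimetres aside while the robot is not near it.
It also fails if it takes over 210 s, if anything falls off the work surface, if the arm or the gripper's body presses on something with over 40 N, if the wrist force passes 120 N, or if a joint passes its speed limit or range.

## Working session

There is one attempt and no reset: what is moved stays moved. The work goes in short steps, Python scripts to look and compute and a shell command to move; the robot and the scene stay as the last step left them, time stands still between calls to the robot, and variables do not carry over. Pictures are saved under pics/ and viewed, about 12 in all and at most 16, crops included, and the job is handed in when it is done.

```bash
mkdir -p pics; cat > h.py <<'E'
from rig import *
import numpy as np, cv2, json
from scipy.spatial.transform import Rotation as R
def save(c,name,box=None,s=1):
    im=c["color"][:,:,::-1]
    if box: im=im[box[1]:box[3],box[0]:box[2]]
    cv2.imwrite("pics/"+name,cv2.resize(im,None,fx=s,fy=s,interpolation=cv2.INTER_CUBIC))
def ray(c,xy,o=None):
    """origin,dir in world"""
    u,v=(xy[0]-c["cx"])/c["fx"],(xy[1]-c["cy"])/c["fy"]
    if "R" in c:
        Rm=np.array(c["R"]);t=np.array(c["t"]); return -Rm.T@t, Rm.T@np.array([u,v,1.])
    r=np.hypot(u,v);d=np.array([np.sin(r)*u/max(r,1e-9),np.sin(r)*v/max(r,1e-9),np.cos(r)])
    T=np.array(c["T_tool_cam"]);Q=R.from_quat(o["tcp_rot"]).as_matrix()
    return np.array(o["tool_pos"])+Q@T[:3,3], Q@T[:3,:3]@d
def onz(c,xy,z,o=None):
    p,d=ray(c,xy,o); return p+d*(z-p[2])/d[2]
def deproj(c,xy):
    z=c["z_map"][int(round(xy[1])),int(round(xy[0]))]; p,d=ray(c,xy); return p+d*z
E
python3 - <<'E'
from h import *
o=get_obs();print(o["t"],o["tool_pos"],o["tcp_rot"],o["finger_gap"],o["force"])
for n in("scene","top"):
    c=camera(n);save(c,n+"0.png")
    print(n,c["fx"],c["cx"],c["cy"],"cam at",(-np.array(c["R"]).T@np.array(c["t"])).round(3))
    for th in("fusebox","cover_lip","cover_hinge","pry_slot","mat","scraper","scraper_edge","fuse_a","dish","jar"):
        for d in place_of(n,th)[:6]:
            xy=d["xy"]
            print(th,np.round(xy),round(d["confidence"],2),deproj(c,xy).round(3))
E
```

```text
0.0 [ 0.17859344 -0.65068795  0.40332174] [ 9.91049139e-01  1.33492363e-01  1.53319544e-05 -1.18004464e-03] 1.0006352959080438 [ 0.67690692 -0.44889056  0.25800074]
scene 542.8600946682287 322.2645916890286 243.06111849184478 cam at [1.101 0.157 1.142]
fusebox [351. 315.] 0.97 [0.652 0.039 0.079]
cover_lip [363. 279.] 0.78 [0.559 0.031 0.071]
cover_lip [353. 315.] 0.75 [0.648 0.043 0.073]
cover_hinge [341. 333.] 0.86 [0.696 0.035 0.07 ]
cover_hinge [228. 219.] 0.26 [ 0.517 -0.339  0.02 ]
pry_slot [369. 275.] 0.98 [ 0.504  0.031 -0.004]
mat [368. 274.] 0.73 [ 0.504  0.029 -0.004]
mat [226. 227.] 0.59 [ 0.53  -0.341  0.003]
mat [352. 315.] 0.16 [0.649 0.042 0.073]
scraper [226. 218.] 0.84 [ 0.52  -0.344  0.026]
scraper [253. 138.] 0.84 [ 0.259 -0.404  0.022]
scraper [322. 202.] 0.79 [ 0.36  -0.155  0.003]
scraper [155. 197.] 0.57 [ 0.534 -0.538  0.021]
scraper_edge [149. 171.] 0.96 [ 0.457 -0.615 -0.002]
scraper_edge [263. 165.] 0.89 [ 0.319 -0.346  0.005]
scraper_edge [215. 249.] 0.64 [ 0.595 -0.335  0.001]
scraper_edge [356. 187.] 0.58 [ 0.282 -0.093  0.003]
fuse_a [502. 352.] 0.79 [
[... 610 characters left out ...]
 [404. 241.] 0.93 [ 0.496 -0.341  0.003]
scraper [476. 232.] 0.82 [ 0.515 -0.539  0.021]
scraper [340. 289.] 0.69 [ 0.358 -0.156  0.022]
scraper [431. 332.] 0.66 [ 0.242 -0.4    0.025]
scraper [269. 219.] 0.27 [0.545 0.035 0.069]
scraper_edge [500. 256.] 0.93 [ 0.452 -0.611 -0.004]
scraper_edge [406. 303.] 0.86 [ 0.321 -0.339  0.006]
scraper_edge [401. 203.] 0.75 [ 0.606 -0.337  0.002]
scraper_edge [311. 319.] 0.71 [ 0.277 -0.078 -0.   ]
fuse_a [193. 258.] 0.58 [0.446 0.25  0.017]
fuse_a [193. 228.] 0.58 [0.53  0.256 0.015]
fuse_a [157. 221.] 0.52 [0.553 0.358 0.016]
dish [178. 165.] 0.92 [0.722 0.308 0.008]
jar [388. 162.] 0.95 [ 0.706 -0.294  0.065]
jar [192. 261.] 0.58 [0.437 0.254 0.013]
```

View pics/scene0.png

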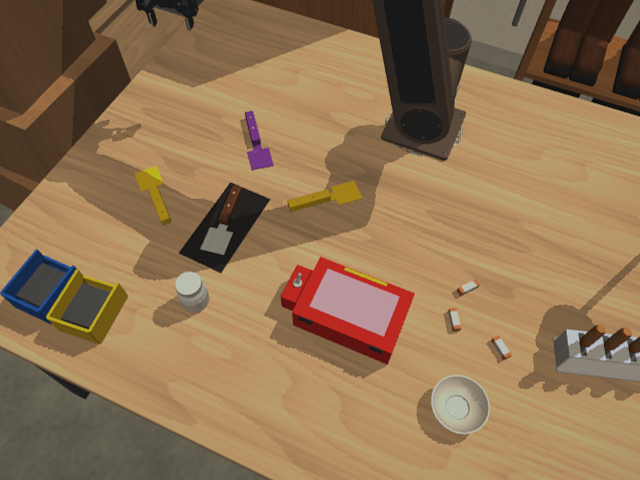

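View pics/top0.png

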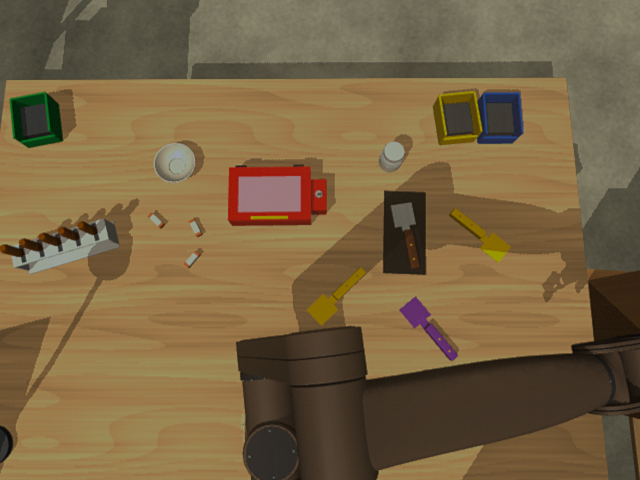

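Candidates for the scraper: wood/steel on the mat (top 404,241), yellow (476,232), yellow (340,289) and purple (431,332). The dark-wood one on the mat fits the description. Three fuses: top (157,219), (196,228) and (193,258).

```bash
cat >> h.py <<'E'
def cloud(c):
    v,u=np.mgrid[0:480,0:640]; z=c["z_map"]
    P=np.stack([(u-c["cx"])/c["fx"]*z,(v-c["cy"])/c["fy"]*z,z],-1)-np.array(c["t"])
    W=P@np.array(c["R"]); W[z==0]=np.nan; return W
def rect(pts):
    (cx,cy),(w,h),a=cv2.minAreaRect((pts*1000).astype(np.float32))
    if w<h: w,h,a=h,w,a-90
    return [round(cx/1000,4),round(cy/1000,4)],[round(w),round(h)],round((a+90)%180-90,1)
def sel(W,x,y,z): 
    with np.errstate(invalid="ignore"):
        return (W[...,0]>x[0])&(W[...,0]<x[1])&(W[...,1]>y[0])&(W[...,1]<y[1])&(W[...,2]>z[0])&(W[...,2]<z[1])
def blobs(m,n=15):
    k,l=cv2.connectedComponents(m.astype(np.uint8)); return [l==i for i in range(1,k) if (l==i).sum()>=n]
E
python3 - <<'E'
from h import *
for n in("scene","top"):
    c=camera(n);W=cloud(c)
    if n=="scene": save(c,"c1.png",(170,160,290,290),5)
    for b in blobs(sel(W,(.48,.8),(-.12,.2),(.062,.085)),200): print(n,"cover",rect(W[b][:,:2]),np.median(W[b][:,2]).round(4))
    for b in blobs(sel(W,(.35,.65),(-.45,-.25),(.015,.04)),20): print(n,"handle",rect(W[b][:,:2]),np.percentile(W[b][:,2],[5,50,95]).round(4))
    hsv=cv2.cvtColor(c["color"],cv2.COLOR_RGB2HSV)
    m=sel(W,(.40,.65),(-.45,-.25),(-.01,.012))&(hsv[...,2]>90)&(hsv[...,1]<60)
    for b in blobs(m,30): print(n,"blade",rect(W[b][:,:2]))
    m=sel(W,(.40,.65),(-.45,-.22),(-.01,.012))&(hsv[...,2]<50)
    for b in blobs(m,200): print(n,"mat",rect(W[b][:,:2]))
    for b in blobs(sel(W,(.38,.66),(.17,.45),(.009,.03)),12): print(n,"fuse",rect(W[b][:,:2]),b.sum(),np.median(W[b][:,2]).round(3))
E
```

```text
scene cover ([0.6228, 0.0341], [227, 159], -89.4) 0.0717
scene handle ([0.4746, -0.3567], [113, 26], 9.2) [0.0183 0.0256 0.03  ]
scene blade ([0.5671, -0.3445], [83, 62], 8.1)
scene mat ([0.5238, -0.3452], [240, 122], -1.7)
scene fuse ([0.446, 0.2548], [52, 19], -39.0) 154 0.015
scene fuse ([0.5375, 0.249], [50, 18], 26.4) 180 0.015
scene fuse ([0.5588, 0.3614], [49, 20], 48.6) 196 0.015
top cover ([0.6212, 0.0364], [225, 159], -89.9) 0.0726
top handle ([0.4707, -0.356], [110, 26], 8.7) [0.0189 0.0267 0.0312]
top blade ([0.5663, -0.3412], [75, 60], 9.0)
top mat ([0.522, -0.3414], [236, 116], -2.4)
top fuse ([0.5559, 0.3626], [51, 16], 47.6) 104 0.016
top fuse ([0.5341, 0.2495], [51, 17], 30.4) 109 0.016
top fuse ([0.4441, 0.2559], [50, 17], -39.5) 113 0.016
```

View pics/c1.png

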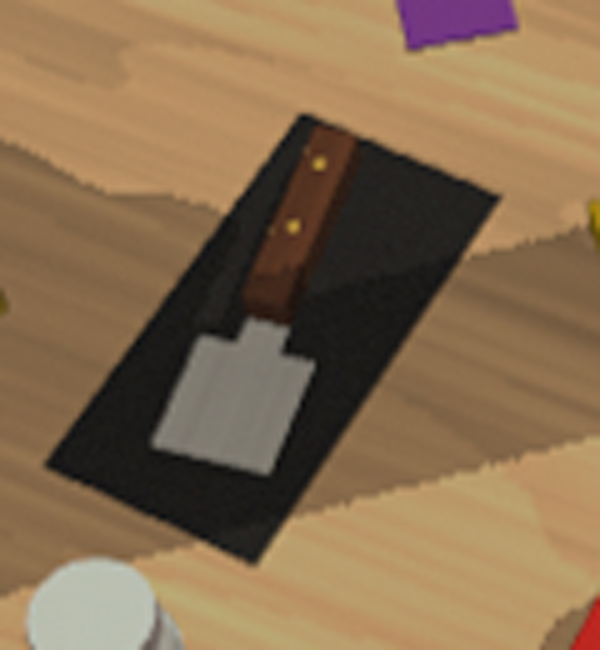

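The crop confirms it: dark wood handle with brass rivets and a steel blade, on the black mat. I'm moving to hover over the handle.

```bash
cat > go.py <<'E'
# prints shift from current pose to world TCP target x y z and psi (deg, direction of tool x)
from h import *
import sys
def to(x,y,z,psi):
    o=get_obs();p=np.array(o["tool_pos"]);M=R.from_quat(o["tcp_rot"]).as_matrix()
    d=M.T@(np.array([x,y,z])-p); cur=np.degrees(np.arctan2(M[1,0],M[0,0]))
    print("now",p.round(4),"psi",cur.round(1),"tilt",M[:,2].round(3),"gap",round(o["finger_gap"],3),"F",np.round(o["force"],1),"t",round(o["t"],1))
    print("shift",d.round(4),"yaw",round((cur-psi+180)%360-180,2))
if __name__=="__main__": to(*map(float,sys.argv[1:5]))
E
python3 -m inch '[{"tx":0.399,"ty":-0.203,"tz":0.1,"yaw":6.3,"claw":1},{"tx":0.399,"ty":-0.203,"tz":0.1,"yaw":6.3,"claw":1},{"tx":0.399,"ty":-0.203,"tz":0.1,"yaw":6.3,"claw":1},{"tx":0.399,"ty":-0.203,"tz":0.1,"yaw":6.3,"claw":1},{"tx":0.399,"ty":-0.203,"tz":0.1,"yaw":6.3,"claw":1},{"tx":0.399,"ty":-0.203,"tz":0.1,"yaw":6.3,"claw":1},{"tx":0.399,"ty":-0.203,"tz":0.1,"yaw":6.3,"claw":1},{"tx":0.399,"ty":-0.203,"tz":0.1,"yaw":6.3,"claw":1},{"tx":0.399,"ty":-0.203,"tz":0.1,"yaw":6.3,"claw":1},{"tx":0.399,"ty":-0.203,"tz":0.1,"yaw":6.3,"claw":1},{"tx":0.399,"ty":-0.203,"tz":0.1,"yaw":6.3,"claw":1},{"tx":0.399,"ty":-0.203,"tz":0.1,"yaw":6.3,"claw":1}]'
python3 go.py 0.510 -0.350 0.182 9
python3 - <<'E'
from h import *
o=get_obs();c=camera("wrist");save(c,"w1.png")
for th in("scraper","scraper_edge"):
    for d in place_of("wrist",th)[:3]: print(th,np.round(d["xy"]),round(d["confidence"],2),onz(c,d["xy"],.003,o).round(4))
E
```

```text
t: 2.2
tool_pos: [0.5131, -0.3444, 0.3026]
tcp_rot: [0.997, 0.082, -0.0, -0.002]
force: [-1.1, -0.4, 0.7]
finger_gap: 0.999
now [ 0.5131 -0.3444  0.3026] psi 9.4 tilt [-0.001  0.004 -1.   ] gap 0.999 F [-1.1 -0.4  0.7] t 2.2
shift [-0.004   0.0055  0.1206] yaw 0.39
scraper [119. 352.] 0.92 [ 0.3587 -0.1659  0.003 ]
scraper [545. 255.] 0.85 [ 0.5255 -0.54    0.003 ]
scraper [333. 246.] 0.58 [ 0.5035 -0.3534  0.003 ]
scraper_edge [ 71. 387.] 0.79 [ 0.2831 -0.0871  0.003 ]
scraper_edge [581. 327.] 0.77 [ 0.4585 -0.6226  0.003 ]
scraper_edge [332. 109.] 0.63 [ 0.6042 -0.3356  0.003 ]
```

```bash
python3 -m inch '[{"tx":-0.003,"ty":0.0065,"tz":0.04},{"tx":-0.003,"ty":0.0065,"tz":0.08},{"tx":-0.003,"ty":0.0065,"tz":0.11},{"tx":-0.003,"ty":0.0065,"tz":0.125},{"tx":-0.003,"ty":0.0065,"tz":0.125},{"tx":-0.003,"ty":0.0065,"tz":0.125,"claw":0},{"tx":-0.003,"ty":0.0065,"tz":0.125,"claw":0},{"tx":-0.003,"ty":0.0065,"tz":0.125,"claw":0},{"tx":-0.003,"ty":0.0065,"tz":0.125,"claw":0},{"tx":-0.003,"ty":0.0065,"tz":0.125,"claw":0},{"tx":-0.003,"ty":0.0065,"tz":0.125,"claw":0},{"tx":-0.003,"ty":0.0065,"tz":0.125,"claw":0}]' 80
python3 -m inch '[{"claw":0},{"claw":0},{"claw":0},{"claw":0}]'
python3 go.py 0.45 0.03 0.26 9
```

```text
now [ 0.51   -0.3492  0.3047] psi 9.1 tilt [-0. -0. -1.] gap 1.003 F [-0.6 -0.3  0.5] t 2.4
shift [ 0.0009 -0.384   0.0446] yaw 0.13invalid input
invalid input
```

```bash
python3 -m inch '[{"tx":0.001,"ty":0.002,"tz":0.04,"yaw":0,"claw":1},{"tx":0.001,"ty":0.002,"tz":0.08,"yaw":0,"claw":1},{"tx":0.001,"ty":0.002,"tz":0.11,"yaw":0,"claw":1},{"tx":0.001,"ty":0.002,"tz":0.127,"yaw":0,"claw":1},{"tx":0.001,"ty":0.002,"tz":0.127,"yaw":0,"claw":1},{"tx":0.001,"ty":0.002,"tz":0.127,"yaw":0,"claw":1}]' 
python3 -m inch '[{"tx":0,"ty":0,"tz":0,"yaw":0,"claw":0},{"tx":0,"ty":0,"tz":0,"yaw":0,"claw":0},{"tx":0,"ty":0,"tz":0,"yaw":0,"claw":0},{"tx":0,"ty":0,"tz":0,"yaw":0,"claw":0},{"tx":0,"ty":0,"tz":0,"yaw":0,"claw":0},{"tx":0,"ty":0,"tz":0,"yaw":0,"claw":0},{"tx":0,"ty":0,"tz":0,"yaw":0,"claw":0},{"tx":0,"ty":0,"tz":0,"yaw":0,"claw":0}]' 80
```

```text
t: 2.85
tool_pos: [0.5103, -0.3523, 0.1774]
tcp_rot: [0.997, 0.078, -0.001, -0.0]
force: [0.8, -0.6, -0.1]
finger_gap: 1.001
t: 3.52
tool_pos: [0.5108, -0.3527, 0.1787]
tcp_rot: [0.997, 0.079, -0.0, 0.001]
force: [-0.2, 0.4, 6.4]
finger_gap: 0.266
```

```bash
python3 -m inch '[{"tx":0,"ty":0,"tz":-0.03,"yaw":0,"claw":0},{"tx":0,"ty":0,"tz":-0.07,"yaw":0,"claw":0},{"tx":0,"ty":0,"tz":-0.11,"yaw":0,"claw":0},{"tx":0,"ty":0,"tz":-0.15,"yaw":0,"claw":0},{"tx":0,"ty":0,"tz":-0.15,"yaw":0,"claw":0},{"tx":0,"ty":0,"tz":-0.15,"yaw":0,"claw":0}]' 
python3 go.py 0.445 0.035 0.32 0
python3 - <<'E'
from h import *
o=get_obs()
for n in("scene",):
    c=camera(n);W=cloud(c);save(c,"s2.png",(150,120,390,300),3)
    hsv=cv2.cvtColor(c["color"],cv2.COLOR_RGB2HSV)
    m=sel(W,(.5,.68),(-.45,-.25),(.1,.2))&(hsv[...,1]<60)
    for b in blobs(m,30): 
        print(n,"blade",rect(W[b][:,:2]),np.percentile(W[b][:,2],[2,50,98]).round(4))
        A=np.c_[W[b][:,:2],np.ones(b.sum())];print("plane",np.linalg.lstsq(A,W[b][:,2],rcond=None)[0].round(3))
E
```

```text
t: 4.02
tool_pos: [0.5114, -0.3529, 0.332]
tcp_rot: [0.997, 0.079, 0.002, 0.003]
force: [-0.2, 0.1, -2.6]
finger_gap: 0.262
now [ 0.5114 -0.3529  0.332 ] psi 9.0 tilt [ 0.005 -0.005 -1.   ] gap 0.262 F [-0.2  0.1 -2.6] t 4.0
shift [-0.0047 -0.3935  0.0096] yaw 9.03
scene blade ([0.5206, -0.3674], [17, 13], -28.7) [0.1688 0.1909 0.199 ]
plane [-0.533  0.87   0.787]
scene blade ([0.518, -0.3392], [24, 14], 88.7) [0.1663 0.1843 0.1988]
plane [0.301 0.811 0.298]
scene blade ([0.5682, -0.3452], [84, 62], 8.1) [0.1541 0.1579 0.162 ]
plane [0.011 0.001 0.152]
```

View pics/s2.png

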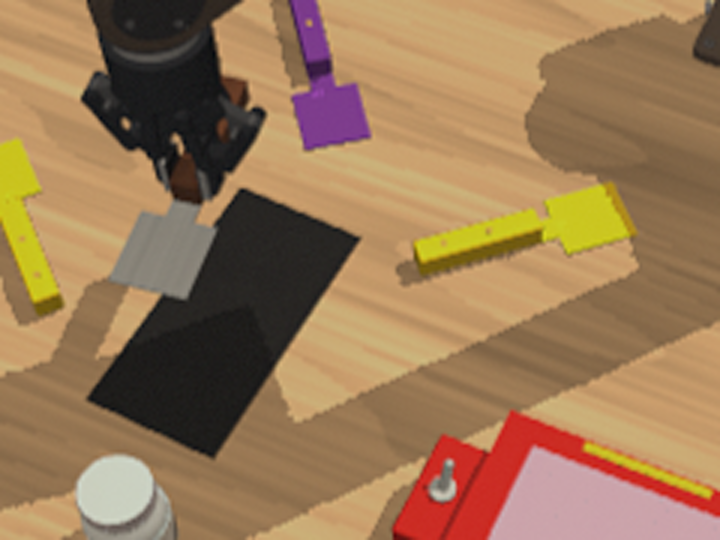

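The scraper is held level with the blade clear (blade at about (165,250) in the crop). I'm moving it in front of the box.

```bash
python3 -m inch '[{"tx":-0.008,"ty":-0.394,"tz":0.01,"yaw":9,"claw":0},{"tx":-0.008,"ty":-0.394,"tz":0.01,"yaw":9,"claw":0},{"tx":-0.008,"ty":-0.394,"tz":0.01,"yaw":9,"claw":0},{"tx":-0.008,"ty":-0.394,"tz":0.01,"yaw":9,"claw":0},{"tx":-0.008,"ty":-0.394,"tz":0.01,"yaw":9,"claw":0},{"tx":-0.008,"ty":-0.394,"tz":0.01,"yaw":9,"claw":0},{"tx":-0.008,"ty":-0.394,"tz":0.01,"yaw":9,"claw":0},{"tx":-0.008,"ty":-0.394,"tz":0.01,"yaw":9,"claw":0},{"tx":-0.008,"ty":-0.394,"tz":0.01,"yaw":9,"claw":0},{"tx":-0.008,"ty":-0.394,"tz":0.01,"yaw":9,"claw":0},{"tx":-0.008,"ty":-0.394,"tz":0.01,"yaw":9,"claw":0},{"tx":-0.008,"ty":-0.394,"tz":0.01,"yaw":9,"claw":0}]' 
python3 go.py 0.440 0.035 0.237 0
```

```text
t: 5.07
tool_pos: [0.4398, 0.0367, 0.3156]
tcp_rot: [1.0, 0.002, -0.002, 0.0]
force: [-0.6, -0.1, -0.7]
finger_gap: 0.263
now [0.4398 0.0367 0.3156] psi 0.2 tilt [-0.005 -0.001 -1.   ] gap 0.263 F [-0.6 -0.1 -0.7] t 5.1
shift [0.0006 0.0016 0.0786] yaw 0.19
```

```bash
python3 -m inch '[{"tx":-0.002,"ty":0.001,"tz":0.03,"yaw":0,"claw":0},{"tx":-0.002,"ty":0.001,"tz":0.06,"yaw":0,"claw":0},{"tx":-0.002,"ty":0.001,"tz":0.0785,"yaw":0,"claw":0},{"tx":-0.002,"ty":0.001,"tz":0.0785,"yaw":0,"claw":0},{"tx":-0.002,"ty":0.001,"tz":0.0785,"yaw":0,"claw":0},{"tx":-0.002,"ty":0.001,"tz":0.0785,"yaw":0,"claw":0}]' 
python3 go.py 0.440 0.035 0.237 0
python3 - <<'E'
from h import *
for n in("scene","top"):
    c=camera(n);W=cloud(c);hsv=cv2.cvtColor(c["color"],cv2.COLOR_RGB2HSV)
    if n=="scene": save(c,"s3.png",(280,170,460,305),4)
    m=sel(W,(.44,.58),(-.03,.1),(.04,.085))&(hsv[...,1]<70)
    for b in blobs(m,30):
        print(n,"blade",rect(W[b][:,:2]),"xmax",np.percentile(W[b][:,0],98).round(4),"z",np.percentile(W[b][:,2],[5,50,95]).round(4))
    m=sel(W,(.5,.75),(-.07,.14),(.066,.085))
    print("cover z near front",np.median(W[m&(W[...,0]<.585)][:,2]).round(4),"xmin",np.percentile(W[m][:,0],.5).round(4))
E
```

```text
t: 5.57
tool_pos: [0.4381, 0.0349, 0.2377]
tcp_rot: [1.0, 0.001, -0.002, 0.001]
force: [-0.8, 0.8, -1.3]
finger_gap: 0.263
now [0.4381 0.0349 0.2377] psi 0.1 tilt [-0.004 -0.001 -1.   ] gap 0.263 F [-0.8  0.8 -1.3] t 5.6
shift [ 0.0019 -0.0001  0.0007] yaw 0.13
scene blade ([0.4941, 0.0338], [83, 59], 0.4) xmax 0.5336 z [0.0597 0.0629 0.0666]
scene blade ([0.5725, 0.035], [130, 15], -90.0) xmax 0.5796 z [0.0682 0.0717 0.0755]
cover z near front 0.0715 xmin 0.5354
top blade ([0.5732, 0.0343], [128, 14], 90.0) xmax 0.5796 z [0.0687 0.0729 0.0769]
cover z near front 0.0725 xmin 0.5425
```

View pics/s3.png

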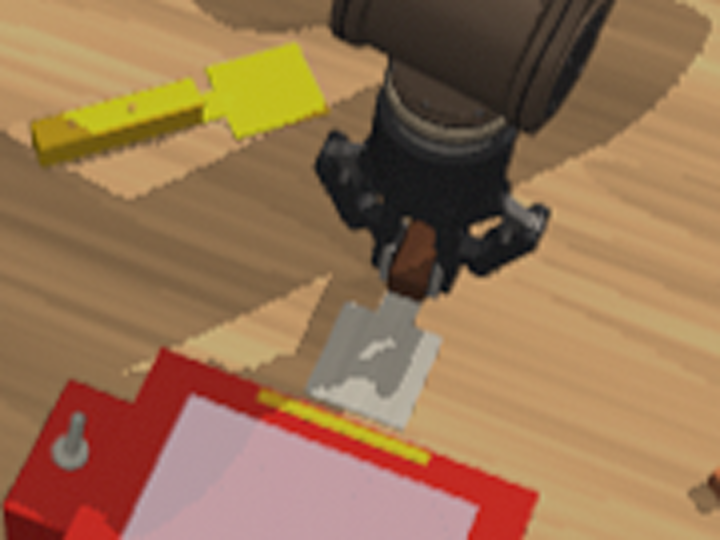

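The blade sits 8.6 mm below the cover's top, where 8.5 is wanted, with its edge just in front of the yellow strip (330,395 in the crop). Next I insert it.

```bash
python3 -m inch '[{"tx":0.006,"ty":0,"tz":0,"yaw":0,"claw":0},{"tx":0.012,"ty":0,"tz":0,"yaw":0,"claw":0},{"tx":0.016,"ty":0,"tz":0,"yaw":0,"claw":0},{"tx":0.016,"ty":0,"tz":0,"yaw":0,"claw":0}]'
python3 -m inch '[{"tx":0.006,"ty":0,"tz":0,"yaw":0,"claw":0},{"tx":0.012,"ty":0,"tz":0,"yaw":0,"claw":0},{"tx":0.012,"ty":0,"tz":0,"yaw":0,"claw":0},{"tx":0.012,"ty":0,"tz":0,"yaw":0,"claw":0}]'
python3 go.py 0.440 0.035 0.237 0
python3 - <<'E'
from h import *
c=camera("scene");W=cloud(c);hsv=cv2.cvtColor(c["color"],cv2.COLOR_RGB2HSV)
m=sel(W,(.44,.56),(-.03,.1),(.04,.085))&(hsv[...,1]<70)
for b in blobs(m,30): print(rect(W[b][:,:2]),"z",np.percentile(W[b][:,2],[5,50,95]).round(4))
E
```

```text
t: 6.0
tool_pos: [0.4557, 0.035, 0.2396]
tcp_rot: [1.0, 0.001, 0.001, 0.001]
force: [1.1, -0.1, -1.8]
finger_gap: 0.26
t: 6.33
tool_pos: [0.4683, 0.035, 0.2397]
tcp_rot: [1.0, 0.001, 0.001, 0.001]
force: [-0.1, -1.1, -1.1]
finger_gap: 0.259
now [0.4683 0.035  0.2397] psi 0.2 tilt [ 0.002 -0.002 -1.   ] gap 0.259 F [-0.1 -1.1 -1.1] t 6.3
shift [-0.0283 -0.      0.0027] yaw 0.16
([0.5134, 0.034], [60, 58], -89.4) z [0.062  0.0655 0.0689]
```

```bash
python3 -m inch '[{"tx":0,"ty":0,"tz":-0.006,"yaw":0,"claw":0},{"tx":0.001,"ty":0,"tz":-0.015,"yaw":0,"claw":0},{"tx":0.002,"ty":0,"tz":-0.023,"yaw":0,"claw":0},{"tx":0.005,"ty":0,"tz":-0.034,"yaw":0,"claw":0},{"tx":0.008,"ty":0,"tz":-0.045,"yaw":0,"claw":0},{"tx":0.013,"ty":0,"tz":-0.056,"yaw":0,"claw":0},{"tx":0.018,"ty":0,"tz":-0.066,"yaw":0,"claw":0},{"tx":0.024,"ty":0,"tz":-0.076,"yaw":0,"claw":0},{"tx":0.031,"ty":0,"tz":-0.085,"yaw":0,"claw":0},{"tx":0.031,"ty":0,"tz":-0.085,"yaw":0,"claw":0}]'
python3 - <<'E'
from h import *
c=camera("scene");save(c,"s4.png",(240,100,460,370),2)
E
```

```text
t: 7.22
tool_pos: [0.501, 0.0352, 0.328]
tcp_rot: [1.0, 0.001, 0.004, 0.001]
force: [-0.1, -0.6, -0.5]
finger_gap: 0.263
```

View pics/s4.png

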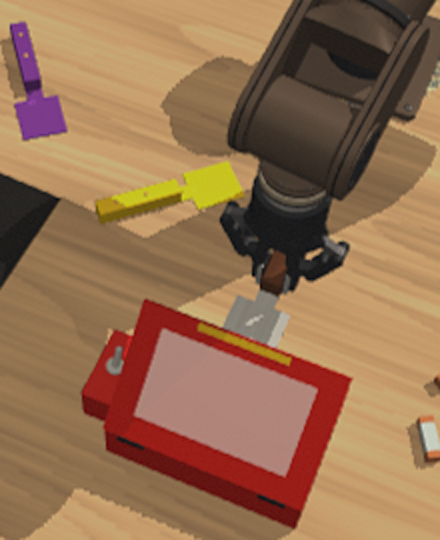

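The cover is rising on the blade (strip at (245,340) in the crop, blade under it). I'm continuing the arc to upright.

```bash
python3 -m inch '[{"tx":0.008,"ty":0,"tz":-0.008,"yaw":0,"claw":0},{"tx":0.016,"ty":0,"tz":-0.016,"yaw":0,"claw":0},{"tx":0.025,"ty":0,"tz":-0.023,"yaw":0,"claw":0},{"tx":0.035,"ty":0,"tz":-0.029,"yaw":0,"claw":0},{"tx":0.045,"ty":0,"tz":-0.034,"yaw":0,"claw":0},{"tx":0.056,"ty":0,"tz":-0.039,"yaw":0,"claw":0},{"tx":0.067,"ty":0,"tz":-0.042,"yaw":0,"claw":0},{"tx":0.078,"ty":0,"tz":-0.044,"yaw":0,"claw":0},{"tx":0.09,"ty":0,"tz":-0.044,"yaw":0,"claw":0},{"tx":0.101,"ty":0,"tz":-0.044,"yaw":0,"claw":0},{"tx":0.108,"ty":0,"tz":-0.044,"yaw":0,"claw":0},{"tx":0.108,"ty":0,"tz":-0.044,"yaw":0,"claw":0}]'
python3 - <<'E'
from h import *
c=camera("scene");save(c,"s5.png",(240,60,460,370),2);W=cloud(c)
m=sel(W,(.5,.8),(-.06,.13),(.12,.3))
P=W[m];print(len(P),P.mean(0).round(3))
for z in (.10,.13,.16,.19,.21):
    q=W[sel(W,(.5,.8),(.07,.13),(z-.01,z+.01))]; print(z,len(q),np.percentile(q[:,0],[5,50,95]).round(3) if len(q) else "")
E
python3 go.py 0.6 0.035 0.35 0
```

```text
t: 8.27
tool_pos: [0.6093, 0.0354, 0.3719]
tcp_rot: [1.0, 0.001, 0.005, 0.001]
force: [-0.8, 0.0, -1.4]
finger_gap: 0.262
3926 [0.672 0.036 0.209]
0.1 72 [0.703 0.704 0.706]
0.13 89 [0.706 0.708 0.709]
0.16 97 [0.709 0.711 0.712]
0.19 110 [0.712 0.714 0.714]
0.21 178 [0.71  0.715 0.716]
now [0.6087 0.0355 0.3719] psi 0.2 tilt [ 0.009 -0.003 -1.   ] gap 0.26 F [-0.5  0.4 -0.4] t 8.3
shift [-0.0089  0.0004  0.0218] yaw 0.15
```

View pics/s5.png

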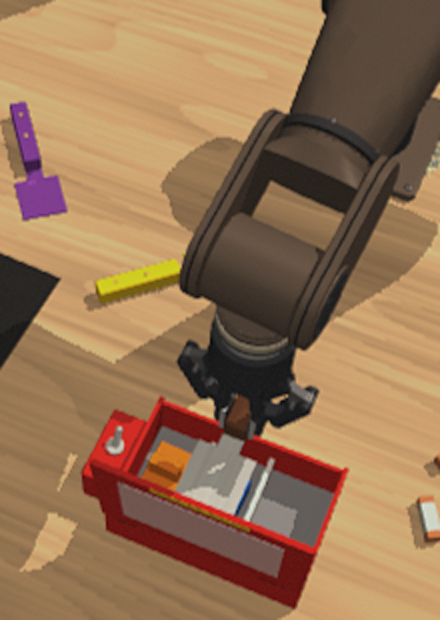

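The cover stands at about 1.67 rad; orange is in the right bay (165,465 in the crop) and blue in the left bay (245,490). Next I withdraw and return the scraper.

```bash
python3 -m inch '[{"tx":-0.04,"ty":0,"tz":0,"yaw":0,"claw":0},{"tx":-0.08,"ty":0,"tz":0,"yaw":0,"claw":0},{"tx":-0.098,"ty":0.04,"tz":0,"yaw":-3,"claw":0},{"tx":-0.098,"ty":0.08,"tz":0,"yaw":-9,"claw":0},{"tx":-0.098,"ty":0.388,"tz":0.03,"yaw":-9,"claw":0},{"tx":-0.098,"ty":0.388,"tz":0.03,"yaw":-9,"claw":0},{"tx":-0.098,"ty":0.388,"tz":0.03,"yaw":-9,"claw":0},{"tx":-0.098,"ty":0.388,"tz":0.03,"yaw":-9,"claw":0},{"tx":-0.098,"ty":0.388,"tz":0.03,"yaw":-9,"claw":0},{"tx":-0.098,"ty":0.388,"tz":0.03,"yaw":-9,"claw":0},{"tx":-0.098,"ty":0.388,"tz":0.03,"yaw":-9,"claw":0},{"tx":-0.098,"ty":0.388,"tz":0.03,"yaw":-9,"claw":0}]'
python3 -m inch '[{"tx":0,"ty":0.02,"tz":0,"yaw":0,"claw":0},{"tx":0,"ty":0.02,"tz":0,"yaw":0,"claw":0}]'
python3 go.py 0.511 -0.3525 0.180 9
```

```text
t: 9.32
tool_pos: [0.511, -0.3573, 0.3422]
tcp_rot: [0.997, 0.078, 0.005, 0.003]
force: [-0.7, -0.3, 0.5]
finger_gap: 0.259
t: 9.48
tool_pos: [0.5135, -0.3807, 0.3427]
tcp_rot: [0.997, 0.076, 0.005, 0.005]
force: [-0.6, 0.3, -1.1]
finger_gap: 0.261
now [ 0.5135 -0.3807  0.3427] psi 8.7 tilt [ 0.012 -0.009 -1.   ] gap 0.261 F [-0.6  0.3 -1.1] t 9.5
shift [ 1.000e-04 -3.000e-02  1.624e-01] yaw -0.26
```

```bash
python3 -m inch '[{"tx":0,"ty":-0.03,"tz":0.03,"yaw":0,"claw":0},{"tx":0,"ty":-0.03,"tz":0.07,"yaw":0,"claw":0},{"tx":0,"ty":-0.03,"tz":0.11,"yaw":0,"claw":0},{"tx":0,"ty":-0.03,"tz":0.145,"yaw":0,"claw":0},{"tx":0,"ty":-0.03,"tz":0.158,"yaw":0,"claw":0},{"tx":0,"ty":-0.03,"tz":0.162,"yaw":0,"claw":0},{"tx":0,"ty":-0.03,"tz":0.162,"yaw":0,"claw":0}]'
python3 -m inch '[{"tx":0,"ty":0,"tz":0,"yaw":0,"claw":0.6},{"tx":0,"ty":0,"tz":0,"yaw":0,"claw":0.8},{"tx":0,"ty":0,"tz":0,"yaw":0,"claw":1},{"tx":0,"ty":0,"tz":0,"yaw":0,"claw":1},{"tx":0,"ty":0,"tz":0,"yaw":0,"claw":1},{"tx":0,"ty":0,"tz":-0.04,"yaw":0,"claw":1},{"tx":0,"ty":0,"tz":-0.08,"yaw":0,"claw":1},{"tx":0,"ty":0,"tz":-0.12,"yaw":0,"claw":1},{"tx":0,"ty":0,"tz":-0.16,"yaw":0,"claw":1},{"tx":0,"ty":0,"tz":-0.16,"yaw":0,"claw":1}]'
python3 go.py 0.617 0.03 0.36 0
python3 - <<'E'
from h import *
for n in("scene","top"):
    c=camera(n);W=cloud(c);hsv=cv2.cvtColor(c["color"],cv2.COLOR_RGB2HSV)
    if n=="top": save(c,"t5.png",(120,100,440,340),2.5)
    for b in blobs(sel(W,(.35,.65),(-.45,-.25),(.015,.04)),20): print(n,"handle",rect(W[b][:,:2]),np.percentile(W[b][:,2],[5,50,95]).round(4))
    H,S,V=hsv[...,0],hsv[...,1],hsv[...,2]
    reg=sel(W,(.53,.7),(-.09,.16),(.0,.064))
    for nm,hm in(("orange",(H>8)&(H<22)),("blue",(H>100)&(H<130))):
        for lo,hi,part in((.022,.042,"block"),(.048,.064,"fin")):
            for b in blobs(reg&hm&(S>120)&(W[...,2]>lo)&(W[...,2]<hi),12): print(n,nm,part,rect(W[b][:,:2]),np.median(W[b][:,2]).round(3))
    for th in ("carrier_blue","carrier_orange","bay_left","bay_right","spares_well"):
        for d in place_of(n,th)[:1]: print(n,th,np.round(d["xy"]),round(d["confidence"],2),onz(c,d["xy"],.004).round(4))
E
```

```text
t: 10.07
tool_pos: [0.5112, -0.3523, 0.1808]
tcp_rot: [0.997, 0.076, 0.006, 0.005]
force: [0.5, -0.4, -0.5]
finger_gap: 0.26
t: 10.9
tool_pos: [0.5111, -0.3524, 0.3522]
tcp_rot: [0.997, 0.076, 0.012, 0.012]
force: [0.8, -0.2, 1.9]
finger_gap: 0.997
now [ 0.5111 -0.3524  0.3522] psi 8.8 tilt [ 0.025 -0.022 -0.999] gap 0.997 F [ 0.8 -0.2  1.9] t 10.9
shift [ 0.1632 -0.3615 -0.0136] yaw 8.78
scene handle ([0.4786, -0.3605], [113, 26], 8.7) [0.0173 0.0253 0.0298]
scene orange block ([0.6073, -0.0402], [51, 45], -3.1) 0.032
scene orange fin ([0.6166, -0.0412], [36, 16], 83.8) 0.055
scene blue block ([0.6074, 0.0288], [49, 44], -1.3) 0.032
scene blue fin ([0.6191, 0.0282], [36, 16], 87.2) 0.055
scene carrier_blue [349. 314.] 0.79 [0.6206 0.027  0.004 ]
scene carrier_orange [326. 305.] 0.78 [ 0.62   -0.0292  0.004 ]
scene bay_left [348. 309.] 0.76 [0.61   0.0206 0.004 ]
scene bay_right [320. 302.] 0.57 [ 0.619  -0.0459  0.004 ]
scene spares_well [380. 328.] 0.66 [0.6219 0.1024 0.004 ]
top orange block ([0.6134, -0.0399], [73, 44], -3.0) 0.032
top orange fin ([0.614, -0.0399], [34, 17], 86.3) 0.056
top blue block ([0.6155, 0.0293], [70, 44], -2.4) 0.032
top blue fin ([0.6152, 0.0294], [34, 13], 89.9) 0.056
top carrier_blue [272. 201.] 0.93 [0.6121 0.0351 0.004 ]
top carrier_orange [296. 201.] 0.92 [ 0.611  -0.0359  0.004 ]
top bay_left [273. 200.] 0.94 [0.6148 0.0317 0.004 ]
top bay_right [297. 197.] 0.85 [ 0.6238 -0.0388  0.004 ]
top spares_well [248. 195.] 0.77 [0.6293 0.1043 0.004 ]
```

View pics/t5.png

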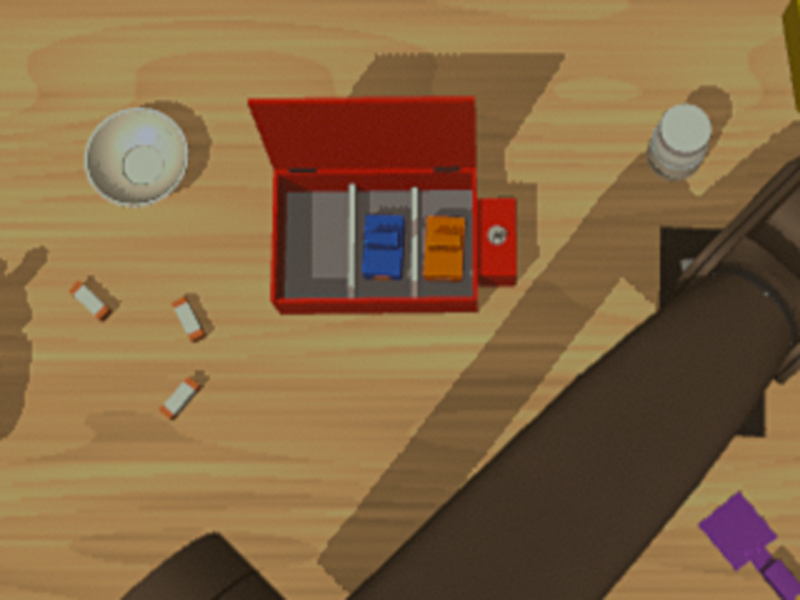

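The scraper is back on the mat, and the box shows blue in the left bay (383,245), orange in the right bay (443,245) and the well empty (315,235). My moves drift the tool axis slightly, so I'll target the grasp point instead of the TCP.

```bash
cat > gp.py <<'E'
# shift so that the GRASP POINT (155 mm ahead) gets to world x y z with psi after yaw
from h import *
import sys
x,y,z,psi=map(float,sys.argv[1:5])
o=get_obs();p=np.array(o["tool_pos"]);M=R.from_quat(o["tcp_rot"]).as_matrix()
g=p+M[:,2]*.155; d=M.T@(np.array([x,y,z])-g); cur=np.degrees(np.arctan2(M[1,0],M[0,0]))
print("grasp",g.round(4),"psi",cur.round(1),"axis",M[:,2].round(3),"gap",round(o["finger_gap"],3),"F",np.round(o["force"],1),"t",round(o["t"],1))
print("shift",d.round(4),"yaw",round((cur-psi+180)%360-180,2))
E
python3 gp.py 0.616 -0.0405 0.2 90
```

```text
grasp [ 0.511  -0.3521  0.185 ] psi 8.8 axis [ 0.011 -0.008 -1.   ] gap 0.997 F [-0.6 -0.2  0.5] t 11.5
shift [ 0.1514 -0.2918 -0.0165] yaw -81.24
```

```bash
python3 -m inch '[{"tx":0.151,"ty":-0.292,"tz":-0.016,"yaw":-81,"claw":0.5},{"tx":0.151,"ty":-0.292,"tz":-0.016,"yaw":-81,"claw":0.5},{"tx":0.151,"ty":-0.292,"tz":-0.016,"yaw":-81,"claw":0.5},{"tx":0.151,"ty":-0.292,"tz":-0.016,"yaw":-81,"claw":0.5},{"tx":0.151,"ty":-0.292,"tz":-0.016,"yaw":-81,"claw":0.5},{"tx":0.151,"ty":-0.292,"tz":-0.016,"yaw":-81,"claw":0.5},{"tx":0.151,"ty":-0.292,"tz":-0.016,"yaw":-81,"claw":0.5},{"tx":0.151,"ty":-0.292,"tz":-0.016,"yaw":-81,"claw":0.5},{"tx":0.151,"ty":-0.292,"tz":-0.016,"yaw":-81,"claw":0.5},{"tx":0.151,"ty":-0.292,"tz":-0.016,"yaw":-81,"claw":0.5},{"tx":0.151,"ty":-0.292,"tz":-0.016,"yaw":-81,"claw":0.5},{"tx":0.151,"ty":-0.292,"tz":-0.016,"yaw":-81,"claw":0.5}]'
python3 - <<'E'
from h import *
c=camera("wrist")
o=get_obs();c=camera("wrist")
for th in("carrier_orange","carrier_blue","bay_left","bay_right","spares_well"):
    for d in place_of("wrist",th)[:2]: print(th,np.round(d["xy"]),round(d["confidence"],2),onz(c,d["xy"],.004,o).round(4))
H,S,V=cv2.split(cv2.cvtColor(c["color"],cv2.COLOR_RGB2HSV)); save(c,"w6.png")
z=c["z_map"];print("zmap",np.isfinite(z).mean(),np.median(z))
E
python3 gp.py 0.616 -0.0405 0.054 90
```

```text
t: 12.5
tool_pos: [0.614, -0.0385, 0.3542]
tcp_rot: [0.706, 0.708, 0.001, 0.007]
force: [-0.5, 0.1, 0.4]
finger_gap: 0.499
carrier_orange [314. 211.] 0.6 [ 0.6118 -0.0385  0.004 ]
carrier_blue [320. 138.] 0.64 [0.6172 0.0261 0.004 ]
spares_well [322.  46.] 0.85 [0.6186 0.1052 0.004 ]
zmap 1.0 0.28244996
grasp [ 0.6156 -0.0405  0.1994] psi 89.7 axis [ 0.011 -0.008 -1.   ] gap 0.502 F [-0.5 -0.2  0.5] t 12.8
shift [ 0.0013 -0.0011  0.1454] yaw -0.3
```

View pics/w6.png

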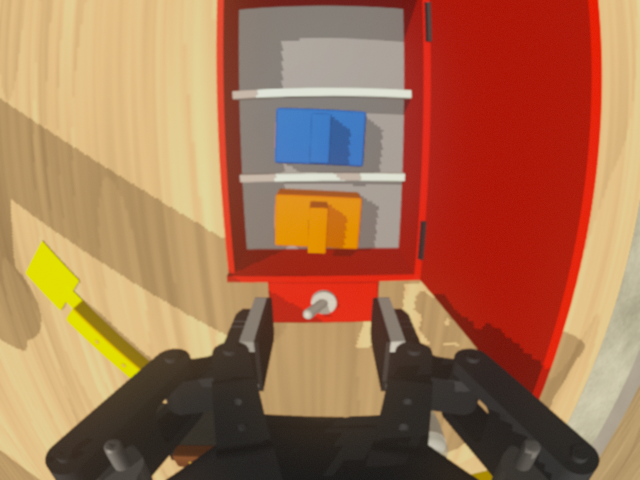

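Wrist view: orange (318,225), blue (320,135) and the fins line up across the jaws. I'll descend on orange.

```bash
python3 -m inch '[{"tx":0.001,"ty":-0.001,"tz":0.04,"yaw":0,"claw":0.5},{"tx":0.001,"ty":-0.001,"tz":0.08,"yaw":0,"claw":0.5},{"tx":0.001,"ty":-0.001,"tz":0.12,"yaw":0,"claw":0.5},{"tx":0.001,"ty":-0.001,"tz":0.145,"yaw":0,"claw":0.5},{"tx":0.001,"ty":-0.001,"tz":0.145,"yaw":0,"claw":0.5},{"tx":0.001,"ty":-0.001,"tz":0.145,"yaw":0,"claw":0.5},{"tx":0.001,"ty":-0.001,"tz":0.145,"yaw":0,"claw":0},{"tx":0.001,"ty":-0.001,"tz":0.145,"yaw":0,"claw":0},{"tx":0.001,"ty":-0.001,"tz":0.145,"yaw":0,"claw":0},{"tx":0.001,"ty":-0.001,"tz":0.145,"yaw":0,"claw":0},{"tx":0.001,"ty":-0.001,"tz":0.145,"yaw":0,"claw":0},{"tx":0.001,"ty":-0.001,"tz":0.145,"yaw":0,"claw":0}]' 50
python3 -m inch '[{"tx":0,"ty":0,"tz":0,"yaw":0,"claw":0},{"tx":0,"ty":0,"tz":-0.03,"yaw":0,"claw":0},{"tx":0,"ty":0,"tz":-0.07,"yaw":0,"claw":0},{"tx":0,"ty":0,"tz":-0.09,"yaw":0,"claw":0},{"tx":0,"ty":0,"tz":-0.09,"yaw":0,"claw":0},{"tx":0,"ty":0,"tz":-0.09,"yaw":0,"claw":0},{"tx":0,"ty":0,"tz":-0.09,"yaw":0,"claw":0}]'
python3 gp.py 0.616 0.104 0.056 90
```

```text
t: 13.85
tool_pos: [0.6148, -0.0395, 0.2104]
tcp_rot: [0.709, 0.705, 0.001, 0.008]
force: [-0.4, 0.2, 3.5]
finger_gap: 0.147
t: 14.43
tool_pos: [0.6129, -0.0385, 0.2985]
tcp_rot: [0.709, 0.705, 0.0, 0.006]
force: [1.2, -1.1, -1.6]
finger_gap: 0.15
grasp [ 0.6143 -0.0398  0.1435] psi 89.7 axis [ 0.009 -0.008 -1.   ] gap 0.15 F [ 1.2 -1.1 -1.6] t 14.4
shift [1.445e-01 1.000e-04 8.630e-02] yaw -0.29
```

```bash
python3 -m inch '[{"tx":0.04,"ty":0,"tz":0,"yaw":0,"claw":0},{"tx":0.08,"ty":0,"tz":0,"yaw":0,"claw":0},{"tx":0.12,"ty":0,"tz":0,"yaw":0,"claw":0},{"tx":0.144,"ty":0,"tz":0,"yaw":0,"claw":0},{"tx":0.144,"ty":0,"tz":0,"yaw":0,"claw":0},{"tx":0.144,"ty":0,"tz":0.03,"yaw":0,"claw":0},{"tx":0.144,"ty":0,"tz":0.06,"yaw":0,"claw":0},{"tx":0.144,"ty":0,"tz":0.08,"yaw":0,"claw":0},{"tx":0.144,"ty":0,"tz":0.087,"yaw":0,"claw":0},{"tx":0.144,"ty":0,"tz":0.087,"yaw":0,"claw":0},{"tx":0.144,"ty":0,"tz":0.087,"yaw":0,"claw":0}]'
python3 -m inch '[{"tx":0,"ty":0,"tz":0,"yaw":0,"claw":0.4},{"tx":0,"ty":0,"tz":0,"yaw":0,"claw":0.5},{"tx":0,"ty":0,"tz":0,"yaw":0,"claw":0.5},{"tx":0,"ty":0,"tz":0,"yaw":0,"claw":0.5},{"tx":0,"ty":0,"tz":-0.04,"yaw":0,"claw":0.5},{"tx":0,"ty":0,"tz":-0.06,"yaw":0,"claw":0.5},{"tx":-0.04,"ty":0.001,"tz":-0.06,"yaw":0,"claw":0.5},{"tx":-0.075,"ty":0.001,"tz":-0.06,"yaw":0,"claw":0.5},{"tx":-0.075,"ty":0.001,"tz":-0.06,"yaw":0,"claw":0.5},{"tx":-0.075,"ty":0.001,"tz":-0.06,"yaw":0,"claw":0.5},{"tx":-0.075,"ty":0.001,"tz":-0.06,"yaw":0,"claw":0.5}]'
python3 gp.py 0.617 0.0287 0.055 90
```

```text
t: 15.35
tool_pos: [0.6139, 0.1042, 0.2092]
tcp_rot: [0.709, 0.705, -0.001, 0.005]
force: [-2.4, 0.5, 4.4]
finger_gap: 0.15
t: 16.27
tool_pos: [0.614, 0.0296, 0.2695]
tcp_rot: [0.709, 0.705, -0.001, 0.004]
force: [-0.8, 0.7, -0.9]
finger_gap: 0.5
grasp [0.6147 0.0284 0.1145] psi 89.6 axis [ 0.004 -0.008 -1.   ] gap 0.5 F [-0.8  0.7 -0.9] t 16.3
shift [0.0008 0.002  0.0595] yaw -0.37
```

```bash
python3 -m inch '[{"tx":0.001,"ty":0.002,"tz":0.03,"yaw":0,"claw":0.5},{"tx":0.001,"ty":0.002,"tz":0.059,"yaw":0,"claw":0.5},{"tx":0.001,"ty":0.002,"tz":0.059,"yaw":0,"claw":0.5},{"tx":0.001,"ty":0.002,"tz":0.059,"yaw":0,"claw":0},{"tx":0.001,"ty":0.002,"tz":0.059,"yaw":0,"claw":0},{"tx":0.001,"ty":0.002,"tz":0.059,"yaw":0,"claw":0},{"tx":0.001,"ty":0.002,"tz":0.059,"yaw":0,"claw":0},{"tx":0.001,"ty":0.002,"tz":0.059,"yaw":0,"claw":0},{"tx":0.001,"ty":0.002,"tz":0.059,"yaw":0,"claw":0}]' 50
python3 -m inch '[{"tx":0,"ty":0,"tz":0,"yaw":0,"claw":0},{"tx":0,"ty":0,"tz":-0.03,"yaw":0,"claw":0},{"tx":0,"ty":0,"tz":-0.06,"yaw":0,"claw":0},{"tx":0,"ty":0,"tz":-0.06,"yaw":0,"claw":0},{"tx":-0.035,"ty":0,"tz":-0.06,"yaw":0,"claw":0},{"tx":-0.069,"ty":0,"tz":-0.06,"yaw":0,"claw":0},{"tx":-0.069,"ty":0,"tz":-0.06,"yaw":0,"claw":0},{"tx":-0.069,"ty":0,"tz":-0.06,"yaw":0,"claw":0},{"tx":-0.069,"ty":0,"tz":-0.06,"yaw":0,"claw":0}]'
python3 gp.py 0.616 -0.0405 0.055 90
```

```text
t: 17.02
tool_pos: [0.6168, 0.0302, 0.212]
tcp_rot: [0.709, 0.705, -0.0, 0.005]
force: [1.2, 0.5, 2.6]
finger_gap: 0.149
t: 17.77
tool_pos: [0.6156, -0.0384, 0.2718]
tcp_rot: [0.71, 0.704, -0.0, 0.005]
force: [-0.1, 1.9, -2.5]
finger_gap: 0.146
grasp [ 0.6165 -0.0394  0.1168] psi 89.6 axis [ 0.006 -0.007 -1.   ] gap 0.146 F [-0.1  1.9 -2.5] t 17.8
shift [-0.0006 -0.0009  0.0618] yaw -0.42
```

```bash
python3 -m inch '[{"tx":-0.001,"ty":0,"tz":0.03,"yaw":0,"claw":0},{"tx":-0.001,"ty":0,"tz":0.052,"yaw":0,"claw":0},{"tx":-0.001,"ty":0,"tz":0.06,"yaw":0,"claw":0},{"tx":-0.001,"ty":0,"tz":0.06,"yaw":0,"claw":0},{"tx":-0.001,"ty":0,"tz":0.06,"yaw":0,"claw":0},{"tx":-0.001,"ty":0,"tz":0.06,"yaw":0,"claw":0.5},{"tx":-0.001,"ty":0,"tz":0.06,"yaw":0,"claw":0.5},{"tx":-0.001,"ty":0,"tz":0.06,"yaw":0,"claw":0.5},{"tx":-0.001,"ty":0,"tz":0.06,"yaw":0,"claw":0.5}]' 50
python3 -m inch '[{"tx":0,"ty":0,"tz":-0.03,"yaw":0,"claw":0.5},{"tx":0,"ty":0,"tz":-0.06,"yaw":0,"claw":0.5},{"tx":0,"ty":0,"tz":-0.06,"yaw":0,"claw":0.5},{"tx":0.04,"ty":0,"tz":-0.06,"yaw":0,"claw":0.5},{"tx":0.08,"ty":0,"tz":-0.06,"yaw":0,"claw":0.5},{"tx":0.12,"ty":0,"tz":-0.06,"yaw":0,"claw":0.5},{"tx":0.144,"ty":-0.001,"tz":-0.06,"yaw":0,"claw":0.5},{"tx":0.144,"ty":-0.001,"tz":-0.06,"yaw":0,"claw":0.5},{"tx":0.144,"ty":-0.001,"tz":-0.06,"yaw":0,"claw":0.5},{"tx":0.144,"ty":-0.001,"tz":-0.06,"yaw":0,"claw":0.5}]'
python3 gp.py 0.615 0.1035 0.055 90
```

```text
t: 18.52
tool_pos: [0.6161, -0.0396, 0.2121]
tcp_rot: [0.71, 0.705, -0.0, 0.005]
force: [-0.6, -0.0, -0.6]
finger_gap: 0.497
t: 19.35
tool_pos: [0.6158, 0.1045, 0.271]
tcp_rot: [0.71, 0.705, -0.0, 0.005]
force: [-0.5, 0.4, -0.6]
finger_gap: 0.5
grasp [0.6168 0.1033 0.116 ] psi 89.6 axis [ 0.006 -0.008 -1.   ] gap 0.5 F [-0.5  0.4 -0.6] t 19.4
shift [ 0.0006 -0.0022  0.0609] yaw -0.4
```

```bash
python3 -m inch '[{"tx":0,"ty":-0.001,"tz":0.03,"yaw":0,"claw":0.5},{"tx":0,"ty":-0.001,"tz":0.06,"yaw":0,"claw":0.5},{"tx":0,"ty":-0.001,"tz":0.06,"yaw":0,"claw":0.5},{"tx":0,"ty":-0.001,"tz":0.06,"yaw":0,"claw":0},{"tx":0,"ty":-0.001,"tz":0.06,"yaw":0,"claw":0},{"tx":0,"ty":-0.001,"tz":0.06,"yaw":0,"claw":0},{"tx":0,"ty":-0.001,"tz":0.06,"yaw":0,"claw":0},{"tx":0,"ty":-0.001,"tz":0.06,"yaw":0,"claw":0},{"tx":0,"ty":-0.001,"tz":0.06,"yaw":0,"claw":0}]' 50
python3 -m inch '[{"tx":0,"ty":0,"tz":0,"yaw":0,"claw":0},{"tx":0,"ty":0,"tz":-0.03,"yaw":0,"claw":0},{"tx":0,"ty":0,"tz":-0.065,"yaw":0,"claw":0},{"tx":0,"ty":0,"tz":-0.065,"yaw":0,"claw":0},{"tx":-0.035,"ty":0,"tz":-0.065,"yaw":0,"claw":0},{"tx":-0.0745,"ty":0,"tz":-0.065,"yaw":0,"claw":0},{"tx":-0.0745,"ty":0,"tz":-0.065,"yaw":0,"claw":0},{"tx":-0.0745,"ty":0,"tz":-0.065,"yaw":0,"claw":0},{"tx":-0.0745,"ty":0,"tz":-0.065,"yaw":0,"claw":0}]'
python3 gp.py 0.616 0.0292 0.056 90
```

```text
t: 20.1
tool_pos: [0.616, 0.1039, 0.213]
tcp_rot: [0.709, 0.705, 0.001, 0.006]
force: [0.3, -1.0, 3.8]
finger_gap: 0.15
t: 20.85
tool_pos: [0.6146, 0.03, 0.2781]
tcp_rot: [0.71, 0.704, 0.001, 0.006]
force: [-0.1, -0.1, -0.6]
finger_gap: 0.146
grasp [0.6161 0.0289 0.1231] psi 89.6 axis [ 0.009 -0.007 -1.   ] gap 0.146 F [-0.1 -0.1 -0.6] t 20.9
shift [ 0.0008 -0.0007  0.0671] yaw -0.43
```

```bash
python3 -m inch '[{"tx":0.001,"ty":0,"tz":0.03,"yaw":0,"claw":0},{"tx":0.001,"ty":0,"tz":0.055,"yaw":0,"claw":0},{"tx":0.001,"ty":0,"tz":0.0655,"yaw":0,"claw":0},{"tx":0.001,"ty":0,"tz":0.0655,"yaw":0,"claw":0},{"tx":0.001,"ty":0,"tz":0.0655,"yaw":0,"claw":0},{"tx":0.001,"ty":0,"tz":0.0655,"yaw":0,"claw":0.5},{"tx":0.001,"ty":0,"tz":0.0655,"yaw":0,"claw":0.5},{"tx":0.001,"ty":0,"tz":0.0655,"yaw":0,"claw":0.5},{"tx":0.001,"ty":0,"tz":0.0655,"yaw":0,"claw":0.5}]' 50
python3 -m inch '[{"tx":0,"ty":0,"tz":-0.04,"yaw":0,"claw":0.5},{"tx":0,"ty":0,"tz":-0.08,"yaw":0,"claw":0.5},{"tx":0,"ty":0,"tz":-0.12,"yaw":0,"claw":0.5},{"tx":0.25,"ty":-0.1,"tz":-0.12,"yaw":0,"claw":0.5},{"tx":0.25,"ty":-0.1,"tz":-0.12,"yaw":0,"claw":0.5},{"tx":0.25,"ty":-0.1,"tz":-0.12,"yaw":0,"claw":0.5},{"tx":0.25,"ty":-0.1,"tz":-0.12,"yaw":0,"claw":0.5},{"tx":0.25,"ty":-0.1,"tz":-0.12,"yaw":0,"claw":0.5},{"tx":0.25,"ty":-0.1,"tz":-0.12,"yaw":0,"claw":0.5},{"tx":0.25,"ty":-0.1,"tz":-0.12,"yaw":0,"claw":0.5},{"tx":0.25,"ty":-0.1,"tz":-0.12,"yaw":0,"claw":0.5},{"tx":0.25,"ty":-0.1,"tz":-0.12,"yaw":0,"claw":0.5}]'
python3 - <<'E'
from h import *
camera("top")
for n in("scene","top"):
    c=camera(n);W=cloud(c);hsv=cv2.cvtColor(c["color"],cv2.COLOR_RGB2HSV)
    if n=="scene": save(c,"s7.png",(150,150,550,430),2)
    for b in blobs(sel(W,(.35,.65),(-.45,-.25),(.015,.04)),20): print(n,"handle",rect(W[b][:,:2]),np.percentile(W[b][:,2],[5,50,95]).round(4))
    for b in blobs(sel(W,(.36,.72),(.16,.5),(.009,.03)),12): print(n,"fuse",rect(W[b][:,:2]),b.sum(),np.median(W[b][:,2]).round(3))
    H,S,V=hsv[...,0],hsv[...,1],hsv[...,2]
    reg=sel(W,(.53,.7),(-.09,.16),(.0,.064))
    for nm,hm in(("orange",(H>8)&(H<22)),("blue",(H>100)&(H<130))):
        for lo,hi,part in((.022,.042,"block"),(.048,.064,"fin")):
            for b in blobs(reg&hm&(S>120)&(W[...,2]>lo)&(W[...,2]<hi),12): print(n,nm,part,rect(W[b][:,:2]),np.median(W[b][:,2]).round(3))
    if n=="top":
        for d in find_in("top","fuse_a")[:6]: print(np.round(d["xy"]),round(d["confidence"],2),deproj(c,d["xy"]).round(3))
E
python3 gp.py 0.445 0.2555 0.1 90
```

```text
t: 21.6
tool_pos: [0.6153, 0.0307, 0.2127]
tcp_rot: [0.71, 0.705, 0.001, 0.006]
force: [-0.1, -0.0, 0.6]
finger_gap: 0.501
t: 22.6
tool_pos: [0.5154, 0.2831, 0.33]
tcp_rot: [0.709, 0.705, 0.001, 0.006]
force: [-0.4, -1.1, 0.3]
finger_gap: 0.498
scene handle ([0.4796, -0.3605], [112, 26], 8.5) [0.0172 0.0257 0.0296]
scene fuse ([0.4458, 0.2545], [52, 19], -39.5) 154 0.015
scene fuse ([0.5366, 0.2484], [51, 18], 29.1) 171 0.015
scene fuse ([0.5587, 0.3624], [50, 18], 47.8) 191 0.015
scene fuse ([0.5203, 0.4759], [61, 6], 17.9) 117 0.019
scene fuse ([0.6928, 0.3113], [109, 54], 90.0) 872 0.018
scene orange block ([0.6081, 0.0318], [48, 44], 0.0) 0.032
scene orange fin ([0.62, 0.0318], [36, 15], 88.8) 0.055
scene blue block ([0.6091, -0.0409], [47, 44], 1.2) 0.031
scene blue fin ([0.6201, -0.0412], [36, 16], 88.7) 0.055
top handle ([0.4747, -0.3593], [110, 25], 9.4) [0.02   0.0262 0.0307]
top fuse ([0.6937, 0.314], [108, 51], 89.6) 299 0.017
top fuse ([0.5346, 0.2498], [53, 16], 28.5) 109 0.016
top fuse ([0.4438, 0.2554], [50, 19], -39.4) 114 0.017
top orange block ([0.6174, 0.0331], [73, 43], 0.2) 0.032
top orange fin ([0.6171, 0.0323], [34, 15], -88.5) 0.056
top blue block ([0.6166, -0.0394], [68, 42], -2.5) 0.032
top blue fin ([0.6171, -0.0398], [33, 14], -89.7) 0.055
[195. 228.] 0.56 [0.531 0.249 0.015]
grasp [0.5182 0.2799 0.175 ] psi 89.5 axis [ 0.01  -0.008 -1.   ] gap 0.5 F [ 0.2 -0.1 -0.4] t 22.8
shift [-0.0245 -0.0737  0.0744] yaw -0.53
```

View pics/s7.png

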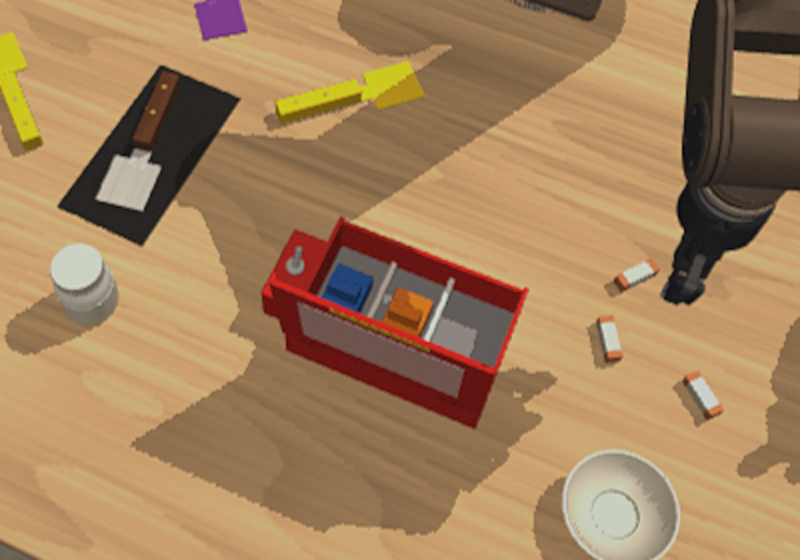

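The swap is done: blue in the right bay (347,288), orange in the left (408,310), and the scraper on its mat. Fuses are at (637,273), (610,338) and (703,395). First fuse:

```bash
python3 -m inch '[{"tx":-0.0245,"ty":-0.0737,"tz":0.08,"yaw":-51,"claw":0.5},{"tx":-0.0245,"ty":-0.0737,"tz":0.08,"yaw":-51,"claw":0.5},{"tx":-0.0245,"ty":-0.0737,"tz":0.08,"yaw":-51,"claw":0.5},{"tx":-0.0245,"ty":-0.0737,"tz":0.08,"yaw":-51,"claw":0.5},{"tx":-0.0245,"ty":-0.0737,"tz":0.08,"yaw":-51,"claw":0.5},{"tx":-0.0245,"ty":-0.0737,"tz":0.08,"yaw":-51,"claw":0.5},{"tx":-0.0245,"ty":-0.0737,"tz":0.08,"yaw":-51,"claw":0.5},{"tx":-0.0245,"ty":-0.0737,"tz":0.08,"yaw":-51,"claw":0.5},{"tx":-0.0245,"ty":-0.0737,"tz":0.08,"yaw":-51,"claw":0.5},{"tx":-0.0245,"ty":-0.0737,"tz":0.08,"yaw":-51,"claw":0.5},{"tx":-0.0245,"ty":-0.0737,"tz":0.08,"yaw":-51,"claw":0.5}]'
python3 gp.py 0.4448 0.255 0.021 140.5
```

```text
t: 23.72
tool_pos: [0.4438, 0.2562, 0.2495]
tcp_rot: [0.339, 0.941, -0.002, 0.006]
force: [-0.2, 0.6, -0.7]
finger_gap: 0.501
grasp [0.4453 0.2551 0.0945] psi 140.3 axis [ 0.01  -0.008 -1.   ] gap 0.501 F [-0.2  0.6 -0.7] t 23.7
shift [ 0.0013 -0.0004  0.0735] yaw -0.18
```

```bash
python3 -m inch '[{"tx":0.001,"ty":0,"tz":0.035,"yaw":0,"claw":0.5},{"tx":0.001,"ty":0,"tz":0.065,"yaw":0,"claw":0.5},{"tx":0.001,"ty":0,"tz":0.074,"yaw":0,"claw":0.5},{"tx":0.001,"ty":0,"tz":0.074,"yaw":0,"claw":0.5},{"tx":0.001,"ty":0,"tz":0.074,"yaw":0,"claw":0},{"tx":0.001,"ty":0,"tz":0.074,"yaw":0,"claw":0},{"tx":0.001,"ty":0,"tz":0.074,"yaw":0,"claw":0},{"tx":0.001,"ty":0,"tz":0.074,"yaw":0,"claw":0},{"tx":0.001,"ty":0,"tz":0.074,"yaw":0,"claw":0},{"tx":0.001,"ty":0,"tz":0.074,"yaw":0,"claw":0}]' 50
python3 -m inch '[{"tx":0,"ty":0,"tz":-0.04,"yaw":0,"claw":0},{"tx":0,"ty":0,"tz":-0.08,"yaw":0,"claw":0},{"tx":0,"ty":0,"tz":-0.12,"yaw":0,"claw":0},{"tx":0,"ty":0,"tz":-0.12,"yaw":0,"claw":0},{"tx":0,"ty":0,"tz":-0.12,"yaw":0,"claw":0},{"tx":0,"ty":0,"tz":-0.12,"yaw":0,"claw":0},{"tx":0,"ty":0,"tz":-0.12,"yaw":0,"claw":0}]'
python3 gp.py 0.638 0.1045 0.027 90
```

```text
t: 24.55
tool_pos: [0.4443, 0.2565, 0.1766]
tcp_rot: [0.339, 0.941, -0.001, 0.007]
force: [0.0, -0.5, 4.3]
finger_gap: 0.168
t: 25.13
tool_pos: [0.442, 0.2571, 0.2945]
tcp_rot: [0.339, 0.941, -0.002, 0.005]
force: [-1.1, -0.1, -0.7]
finger_gap: 0.169
grasp [0.4432 0.2558 0.1395] psi 140.3 axis [ 0.008 -0.008 -1.   ] gap 0.169 F [-1.1 -0.1 -0.7] t 25.1
shift [-0.2452  0.0081  0.1153] yaw 50.32
```

```bash
python3 -m inch '[{"tx":-0.245,"ty":0.008,"tz":0,"yaw":50.3,"claw":0},{"tx":-0.245,"ty":0.008,"tz":0,"yaw":50.3,"claw":0},{"tx":-0.245,"ty":0.008,"tz":0,"yaw":50.3,"claw":0},{"tx":-0.245,"ty":0.008,"tz":0,"yaw":50.3,"claw":0},{"tx":-0.245,"ty":0.008,"tz":0,"yaw":50.3,"claw":0},{"tx":-0.245,"ty":0.008,"tz":0,"yaw":50.3,"claw":0},{"tx":-0.245,"ty":0.008,"tz":0,"yaw":50.3,"claw":0},{"tx":-0.245,"ty":0.008,"tz":0,"yaw":50.3,"claw":0},{"tx":-0.245,"ty":0.008,"tz":0,"yaw":50.3,"claw":0},{"tx":-0.245,"ty":0.008,"tz":0,"yaw":50.3,"claw":0},{"tx":-0.245,"ty":0.008,"tz":0,"yaw":50.3,"claw":0}]'
python3 gp.py 0.638 0.1045 0.027 90
```

```text
t: 26.05
tool_pos: [0.6346, 0.1077, 0.2963]
tcp_rot: [0.706, 0.708, -0.001, 0.005]
force: [0.0, -0.3, -0.5]
finger_gap: 0.169
grasp [0.6356 0.1065 0.1413] psi 90.2 axis [ 0.006 -0.008 -1.   ] gap 0.169 F [ 0.  -0.3 -0.5] t 26.1
shift [-0.001   0.0017  0.1144] yaw 0.2
```

```bash
python3 -m inch '[{"tx":-0.001,"ty":0.001,"tz":0.04,"yaw":0,"claw":0},{"tx":-0.001,"ty":0.001,"tz":0.08,"yaw":0,"claw":0},{"tx":-0.001,"ty":0.001,"tz":0.105,"yaw":0,"claw":0},{"tx":-0.001,"ty":0.001,"tz":0.114,"yaw":0,"claw":0},{"tx":-0.001,"ty":0.001,"tz":0.114,"yaw":0,"claw":0},{"tx":-0.001,"ty":0.001,"tz":0.114,"yaw":0,"claw":0},{"tx":-0.001,"ty":0.001,"tz":0.114,"yaw":0,"claw":0.3},{"tx":-0.001,"ty":0.001,"tz":0.114,"yaw":0,"claw":0.3},{"tx":-0.001,"ty":0.001,"tz":0.114,"yaw":0,"claw":0.3},{"tx":-0.001,"ty":0.001,"tz":0.114,"yaw":0,"claw":0.3}]'
python3 -m inch '[{"tx":0,"ty":0,"tz":-0.04,"yaw":0,"claw":0.3},{"tx":0,"ty":0,"tz":-0.08,"yaw":0,"claw":0.3},{"tx":0,"ty":0,"tz":-0.1,"yaw":0,"claw":0.3},{"tx":0,"ty":0,"tz":-0.1,"yaw":0,"claw":0.3},{"tx":0,"ty":0,"tz":-0.1,"yaw":0,"claw":0.5},{"tx":0,"ty":0,"tz":-0.1,"yaw":0,"claw":0.5}]'
python3 gp.py 0.5355 0.249 0.1 29
```

```text
t: 26.88
tool_pos: [0.633, 0.107, 0.1809]
tcp_rot: [0.705, 0.709, -0.005, 0.001]
force: [-12.1, 0.4, 1.0]
finger_gap: 0.293
t: 27.38
tool_pos: [0.6329, 0.1084, 0.2805]
tcp_rot: [0.704, 0.71, -0.005, 0.001]
force: [0.0, 0.2, -0.7]
finger_gap: 0.497
grasp [0.6319 0.1071 0.1256] psi 90.4 axis [-0.007 -0.008 -1.   ] gap 0.497 F [ 0.   0.2 -0.7] t 27.4
shift [ 0.1428 -0.0952  0.025 ] yaw 61.42
```

```bash
python3 -m inch '[{"tx":0.143,"ty":-0.095,"tz":0.02,"yaw":61.4,"claw":0.5},{"tx":0.143,"ty":-0.095,"tz":0.02,"yaw":61.4,"claw":0.5},{"tx":0.143,"ty":-0.095,"tz":0.02,"yaw":61.4,"claw":0.5},{"tx":0.143,"ty":-0.095,"tz":0.02,"yaw":61.4,"claw":0.5},{"tx":0.143,"ty":-0.095,"tz":0.02,"yaw":61.4,"claw":0.5},{"tx":0.143,"ty":-0.095,"tz":0.02,"yaw":61.4,"claw":0.5},{"tx":0.143,"ty":-0.095,"tz":0.02,"yaw":61.4,"claw":0.5},{"tx":0.143,"ty":-0.095,"tz":0.02,"yaw":61.4,"claw":0.5},{"tx":0.143,"ty":-0.095,"tz":0.02,"yaw":61.4,"claw":0.5},{"tx":0.143,"ty":-0.095,"tz":0.02,"yaw":61.4,"claw":0.5},{"tx":0.143,"ty":-0.095,"tz":0.02,"yaw":61.4,"claw":0.5},{"tx":0.143,"ty":-0.095,"tz":0.02,"yaw":61.4,"claw":0.5}]'
python3 - <<'E'
from h import *
c=camera("scene");W=cloud(c);save(c,"s8.png",(240,210,540,400),2.6)
for b in blobs(sel(W,(.36,.66),(.16,.42),(.009,.03)),12): print("fuse",rect(W[b][:,:2]),b.sum(),np.median(W[b][:,2]).round(3))
for z in (.10,.15,.20):
    q=W[sel(W,(.5,.8),(-.05,.13),(z-.01,z+.01))]; print(z,np.percentile(q[:,0],[50,95]).round(3))
E
python3 gp.py 0.5355 0.249 0.021 29
```

```text
t: 28.38
tool_pos: [0.5363, 0.2504, 0.2588]
tcp_rot: [0.968, 0.251, -0.005, 0.003]
force: [0.2, 0.7, -0.1]
finger_gap: 0.505
fuse ([0.5374, 0.2487], [51, 18], 29.7) 164 0.015
fuse ([0.5586, 0.3616], [51, 19], 47.9) 195 0.015
0.1 [0.708 0.709]
0.15 [0.716 0.718]
0.2 [0.725 0.727]
grasp [0.5351 0.2491 0.1042] psi 29.1 axis [-0.008 -0.008 -1.   ] gap 0.502 F [ 0.2 -0.1 -0.3] t 28.4
shift [ 0.0012 -0.0001  0.0832] yaw 0.11
```

View pics/s8.png

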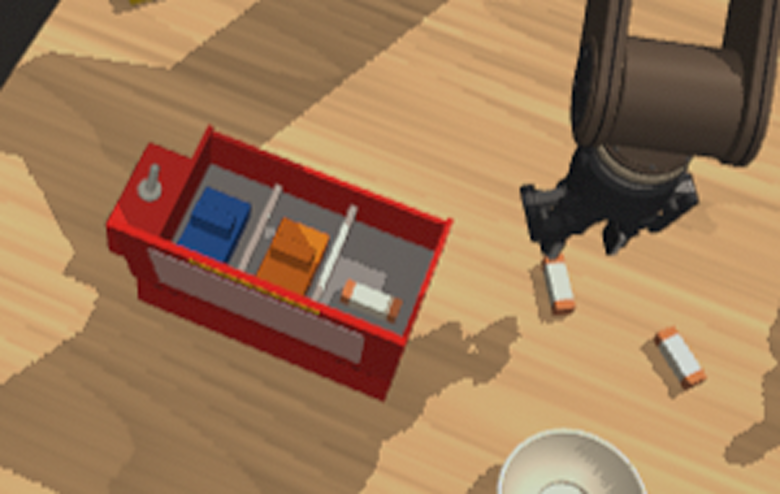

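Fuse 1 lies in the well (370,300). The gripper nudged the cover back to its stop, which is harmless, and the next ones go further forward. Picking fuse 2.

```bash
python3 -m inch '[{"tx":0.001,"ty":0,"tz":0.035,"yaw":0,"claw":0.5},{"tx":0.001,"ty":0,"tz":0.07,"yaw":0,"claw":0.5},{"tx":0.001,"ty":0,"tz":0.0835,"yaw":0,"claw":0.5},{"tx":0.001,"ty":0,"tz":0.0835,"yaw":0,"claw":0.5},{"tx":0.001,"ty":0,"tz":0.0835,"yaw":0,"claw":0},{"tx":0.001,"ty":0,"tz":0.0835,"yaw":0,"claw":0},{"tx":0.001,"ty":0,"tz":0.0835,"yaw":0,"claw":0},{"tx":0.001,"ty":0,"tz":0.0835,"yaw":0,"claw":0},{"tx":0.001,"ty":0,"tz":0.0835,"yaw":0,"claw":0},{"tx":0.001,"ty":0,"tz":0.0835,"yaw":0,"claw":0}]' 50
python3 -m inch '[{"tx":0,"ty":0,"tz":-0.04,"yaw":0,"claw":0},{"tx":0,"ty":0,"tz":-0.08,"yaw":0,"claw":0},{"tx":0,"ty":0,"tz":-0.12,"yaw":0,"claw":0},{"tx":0,"ty":0,"tz":-0.12,"yaw":0,"claw":0},{"tx":0,"ty":0,"tz":-0.12,"yaw":0,"claw":0},{"tx":0,"ty":0,"tz":-0.12,"yaw":0,"claw":0},{"tx":0,"ty":0,"tz":-0.12,"yaw":0,"claw":0}]'
python3 gp.py 0.600 0.1045 0.14 90
```

```text
t: 29.27
tool_pos: [0.5368, 0.2502, 0.1763]
tcp_rot: [0.968, 0.251, -0.004, 0.003]
force: [-0.7, -0.1, 3.0]
finger_gap: 0.168
t: 29.85
tool_pos: [0.5368, 0.251, 0.2943]
tcp_rot: [0.968, 0.251, -0.006, 0.003]
force: [-0.5, -0.6, -0.4]
finger_gap: 0.174
grasp [0.5352 0.2496 0.1393] psi 29.1 axis [-0.011 -0.009 -1.   ] gap 0.174 F [-0.5 -0.6 -0.4] t 29.9
shift [-1.400e-02  1.583e-01 -1.000e-04] yaw -60.89
```

```bash
python3 -m inch '[{"tx":-0.014,"ty":0.158,"tz":0,"yaw":-61,"claw":0},{"tx":-0.014,"ty":0.158,"tz":0,"yaw":-61,"claw":0},{"tx":-0.014,"ty":0.158,"tz":0,"yaw":-61,"claw":0},{"tx":-0.014,"ty":0.158,"tz":0,"yaw":-61,"claw":0},{"tx":-0.014,"ty":0.158,"tz":0,"yaw":-61,"claw":0},{"tx":-0.014,"ty":0.158,"tz":0,"yaw":-61,"claw":0},{"tx":-0.014,"ty":0.158,"tz":0,"yaw":-61,"claw":0},{"tx":-0.014,"ty":0.158,"tz":0,"yaw":-61,"claw":0},{"tx":-0.014,"ty":0.158,"tz":0,"yaw":-61,"claw":0},{"tx":-0.014,"ty":0.158,"tz":0,"yaw":-61,"claw":0},{"tx":-0.014,"ty":0.158,"tz":0,"yaw":-61,"claw":0},{"tx":-0.014,"ty":0.158,"tz":0,"yaw":-61,"claw":0}]'
python3 gp.py 0.600 0.1045 0.028 90
```

```text
t: 30.85
tool_pos: [0.6011, 0.1062, 0.2935]
tcp_rot: [0.707, 0.707, -0.008, -0.001]
force: [-0.4, -0.0, -0.7]
finger_gap: 0.173
grasp [0.5991 0.1048 0.1386] psi 90.0 axis [-0.013 -0.009 -1.   ] gap 0.173 F [-0.4 -0.  -0.7] t 30.9
shift [0.0008 0.0023 0.1105] yaw 0.01
```

```bash
python3 -m inch '[{"tx":0,"ty":-0.001,"tz":0.04,"yaw":0,"claw":0},{"tx":0,"ty":-0.001,"tz":0.08,"yaw":0,"claw":0},{"tx":0,"ty":-0.001,"tz":0.102,"yaw":0,"claw":0},{"tx":0,"ty":-0.001,"tz":0.11,"yaw":0,"claw":0},{"tx":0,"ty":-0.001,"tz":0.11,"yaw":0,"claw":0},{"tx":0,"ty":-0.001,"tz":0.11,"yaw":0,"claw":0},{"tx":0,"ty":-0.001,"tz":0.11,"yaw":0,"claw":0.3},{"tx":0,"ty":-0.001,"tz":0.11,"yaw":0,"claw":0.3},{"tx":0,"ty":-0.001,"tz":0.11,"yaw":0,"claw":0.3},{"tx":0,"ty":-0.001,"tz":0.11,"yaw":0,"claw":0.3}]'
python3 -m inch '[{"tx":0,"ty":0,"tz":-0.04,"yaw":0,"claw":0.3},{"tx":0,"ty":0,"tz":-0.08,"yaw":0,"claw":0.3},{"tx":0,"ty":0,"tz":-0.1,"yaw":0,"claw":0.3},{"tx":0,"ty":0,"tz":-0.1,"yaw":0,"claw":0.3},{"tx":0,"ty":0,"tz":-0.1,"yaw":0,"claw":0.5},{"tx":0,"ty":0,"tz":-0.1,"yaw":0,"claw":0.5}]'
python3 gp.py 0.557 0.362 0.1 48
```

```text
t: 31.68
tool_pos: [0.5985, 0.1055, 0.1869]
tcp_rot: [0.707, 0.707, -0.01, -0.003]
force: [-13.1, -0.5, 20.2]
finger_gap: 0.301
t: 32.18
tool_pos: [0.5998, 0.1065, 0.2857]
tcp_rot: [0.707, 0.707, -0.011, -0.004]
force: [-0.1, 0.3, -1.0]
finger_gap: 0.5
grasp [0.5966 0.1049 0.1307] psi 89.9 axis [-0.021 -0.01  -1.   ] gap 0.5 F [-0.1  0.3 -1. ] t 32.2
shift [ 0.2573 -0.0393  0.029 ] yaw 41.94
```

```bash
python3 -m inch '[{"tx":0.257,"ty":-0.039,"tz":0.02,"yaw":42,"claw":0.5},{"tx":0.257,"ty":-0.039,"tz":0.02,"yaw":42,"claw":0.5},{"tx":0.257,"ty":-0.039,"tz":0.02,"yaw":42,"claw":0.5},{"tx":0.257,"ty":-0.039,"tz":0.02,"yaw":42,"claw":0.5},{"tx":0.257,"ty":-0.039,"tz":0.02,"yaw":42,"claw":0.5},{"tx":0.257,"ty":-0.039,"tz":0.02,"yaw":42,"claw":0.5},{"tx":0.257,"ty":-0.039,"tz":0.02,"yaw":42,"claw":0.5},{"tx":0.257,"ty":-0.039,"tz":0.02,"yaw":42,"claw":0.5},{"tx":0.257,"ty":-0.039,"tz":0.02,"yaw":42,"claw":0.5},{"tx":0.257,"ty":-0.039,"tz":0.02,"yaw":42,"claw":0.5},{"tx":0.257,"ty":-0.039,"tz":0.02,"yaw":42,"claw":0.5},{"tx":0.257,"ty":-0.039,"tz":0.02,"yaw":42,"claw":0.5}]'
python3 - <<'E'
from h import *
c=camera("scene");W=cloud(c);save(c,"s9.png",(300,230,540,410),3)
for b in blobs(sel(W,(.36,.66),(.16,.42),(.009,.03)),12): print("fuse",rect(W[b][:,:2]),b.sum(),np.median(W[b][:,2]).round(3))
H,S,V=cv2.split(cv2.cvtColor(c["color"],cv2.COLOR_RGB2HSV))
m=sel(W,(.54,.7),(.066,.145),(.012,.06))&(V>100)&((S<60)|((H<15)&(S<200)))
for b in blobs(m,20): print("in well",rect(W[b][:,:2]),np.percentile(W[b][:,2],[5,50,95]).round(3))
E
python3 gp.py 0.557 0.362 0.021 48
```

```text
t: 33.18
tool_pos: [0.5611, 0.3619, 0.2635]
tcp_rot: [0.914, 0.405, -0.012, 0.0]
force: [-1.2, 0.6, 0.1]
finger_gap: 0.497
fuse ([0.5588, 0.3621], [50, 20], 47.4) 183 0.015
in well ([0.5977, 0.1018], [50, 19], 89.1) [0.015 0.019 0.023]
in well ([0.6259, 0.1071], [49, 18], 89.2) [0.014 0.019 0.023]
grasp [0.5579 0.3604 0.1089] psi 47.8 axis [-0.021 -0.01  -1.   ] gap 0.499 F [-0.4  0.2 -0.1] t 33.2
shift [ 0.0024 -0.001   0.0878] yaw -0.17
```

View pics/s9.png

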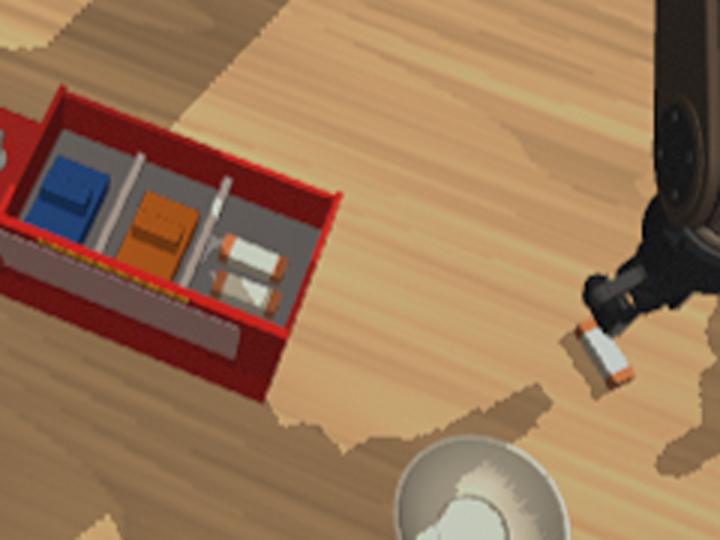

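```bash
python3 -m inch '[{"tx":0.002,"ty":0,"tz":0.035,"yaw":0,"claw":0.5},{"tx":0.002,"ty":0,"tz":0.07,"yaw":0,"claw":0.5},{"tx":0.002,"ty":0,"tz":0.088,"yaw":0,"claw":0.5},{"tx":0.002,"ty":0,"tz":0.088,"yaw":0,"claw":0.5},{"tx":0.002,"ty":0,"tz":0.088,"yaw":0,"claw":0},{"tx":0.002,"ty":0,"tz":0.088,"yaw":0,"claw":0},{"tx":0.002,"ty":0,"tz":0.088,"yaw":0,"claw":0},{"tx":0.002,"ty":0,"tz":0.088,"yaw":0,"claw":0},{"tx":0.002,"ty":0,"tz":0.088,"yaw":0,"claw":0},{"tx":0.002,"ty":0,"tz":0.088,"yaw":0,"claw":0}]' 50
python3 -m inch '[{"tx":0,"ty":0,"tz":-0.04,"yaw":0,"claw":0},{"tx":0,"ty":0,"tz":-0.08,"yaw":0,"claw":0},{"tx":0,"ty":0,"tz":-0.12,"yaw":0,"claw":0},{"tx":0,"ty":0,"tz":-0.12,"yaw":0,"claw":0},{"tx":0,"ty":0,"tz":-0.12,"yaw":0,"claw":0},{"tx":0,"ty":0,"tz":-0.12,"yaw":0,"claw":0},{"tx":0,"ty":0,"tz":-0.12,"yaw":0,"claw":0}]'
python3 gp.py 0.58 0.1035 0.14 90
```

```text
t: 34.07
tool_pos: [0.5609, 0.3625, 0.1765]
tcp_rot: [0.914, 0.405, -0.011, 0.001]
force: [-0.4, -0.8, 2.0]
finger_gap: 0.172
t: 34.65
tool_pos: [0.5625, 0.3634, 0.2941]
tcp_rot: [0.914, 0.405, -0.013, 0.001]
force: [0.3, 0.6, -0.6]
finger_gap: 0.172
grasp [0.5588 0.3616 0.1391] psi 47.8 axis [-0.024 -0.012 -1.   ] gap 0.172 F [ 0.3  0.6 -0.6] t 34.6
shift [-0.1771  0.189   0.0017] yaw -42.16
```

```bash
python3 -m inch '[{"tx":-0.177,"ty":0.189,"tz":0,"yaw":-42,"claw":0},{"tx":-0.177,"ty":0.189,"tz":0,"yaw":-42,"claw":0},{"tx":-0.177,"ty":0.189,"tz":0,"yaw":-42,"claw":0},{"tx":-0.177,"ty":0.189,"tz":0,"yaw":-42,"claw":0},{"tx":-0.177,"ty":0.189,"tz":0,"yaw":-42,"claw":0},{"tx":-0.177,"ty":0.189,"tz":0,"yaw":-42,"claw":0},{"tx":-0.177,"ty":0.189,"tz":0,"yaw":-42,"claw":0},{"tx":-0.177,"ty":0.189,"tz":0,"yaw":-42,"claw":0},{"tx":-0.177,"ty":0.189,"tz":0,"yaw":-42,"claw":0},{"tx":-0.177,"ty":0.189,"tz":0,"yaw":-42,"claw":0},{"tx":-0.177,"ty":0.189,"tz":0,"yaw":-42,"claw":0},{"tx":-0.177,"ty":0.189,"tz":0,"yaw":-42,"claw":0}]'
python3 gp.py 0.58 0.1035 0.043 90
```

```text
t: 35.65
tool_pos: [0.5835, 0.1067, 0.2961]
tcp_rot: [0.707, 0.707, -0.013, -0.005]
force: [0.1, 0.2, -0.9]
finger_gap: 0.166
grasp [0.5797 0.1049 0.1411] psi 89.9 axis [-0.025 -0.012 -1.   ] gap 0.166 F [ 0.1  0.2 -0.9] t 35.6
shift [-0.0003  0.0027  0.0981] yaw -0.05
```

```bash
python3 -m inch '[{"tx":0,"ty":0.002,"tz":0.04,"yaw":0,"claw":0},{"tx":0,"ty":0.002,"tz":0.08,"yaw":0,"claw":0},{"tx":0,"ty":0.002,"tz":0.098,"yaw":0,"claw":0},{"tx":0,"ty":0.002,"tz":0.098,"yaw":0,"claw":0},{"tx":0,"ty":0.002,"tz":0.098,"yaw":0,"claw":0},{"tx":0,"ty":0.002,"tz":0.098,"yaw":0,"claw":0.25},{"tx":0,"ty":0.002,"tz":0.098,"yaw":0,"claw":0.25},{"tx":0,"ty":0.002,"tz":0.098,"yaw":0,"claw":0.25},{"tx":0,"ty":0.002,"tz":0.098,"yaw":0,"claw":0.25}]'
python3 -m inch '[{"tx":0,"ty":0,"tz":-0.04,"yaw":0,"claw":0.25},{"tx":0,"ty":0,"tz":-0.08,"yaw":0,"claw":0.25},{"tx":0,"ty":0,"tz":-0.12,"yaw":0,"claw":0.25},{"tx":0,"ty":0,"tz":-0.16,"yaw":0,"claw":0.25},{"tx":0.03,"ty":0,"tz":-0.18,"yaw":0,"claw":0},{"tx":0.07,"ty":0,"tz":-0.18,"yaw":0,"claw":0},{"tx":0.11,"ty":0,"tz":-0.18,"yaw":0,"claw":0},{"tx":0.15,"ty":0,"tz":-0.18,"yaw":0,"claw":0},{"tx":0.15,"ty":0,"tz":-0.18,"yaw":0,"claw":0},{"tx":0.15,"ty":0,"tz":-0.18,"yaw":0,"claw":0},{"tx":0.15,"ty":0,"tz":-0.18,"yaw":0,"claw":0}]'
python3 - <<'E'
from h import *
c=camera("scene");W=cloud(c);save(c,"s10.png",(160,150,540,420),2)
for b in blobs(sel(W,(.36,.66),(.16,.42),(.009,.03)),12): print("fuse",rect(W[b][:,:2]),b.sum(),np.median(W[b][:,2]).round(3))
H,S,V=cv2.split(cv2.cvtColor(c["color"],cv2.COLOR_RGB2HSV))
m=sel(W,(.54,.7),(.066,.145),(.012,.06))&(V>100)&((S<60)|((H<15)&(S<200)))
for b in blobs(m,20): print("in well",rect(W[b][:,:2]),np.percentile(W[b][:,2],[5,50,95]).round(3))
for b in blobs(sel(W,(.35,.65),(-.45,-.25),(.015,.04)),20): print("handle",rect(W[b][:,:2]),np.percentile(W[b][:,2],[5,50,95]).round(4))
E
python3 gp.py 0.8 0.18 0.25 90
```

```text
t: 36.4
tool_pos: [0.5832, 0.1058, 0.1985]
tcp_rot: [0.707, 0.707, -0.012, -0.004]
force: [0.3, 0.3, -0.3]
finger_gap: 0.249
t: 37.32
tool_pos: [0.5874, 0.2579, 0.3766]
tcp_rot: [0.707, 0.707, -0.013, -0.004]
force: [-1.1, 0.2, -0.3]
finger_gap: 0.002
in well ([0.5881, 0.1034], [53, 38], -88.3) [0.015 0.019 0.023]
in well ([0.6248, 0.1071], [50, 19], -87.9) [0.015 0.019 0.023]
handle ([0.4782, -0.3606], [113, 26], 8.3) [0.0174 0.0253 0.0295]
grasp [0.5839 0.2553 0.2217] psi 89.9 axis [-0.024 -0.012 -1.   ] gap 0.001 F [-0.3  0.4 -0.3] t 37.4
shift [-0.0754  0.2155 -0.0326] yaw -0.07
```

View pics/s10.png

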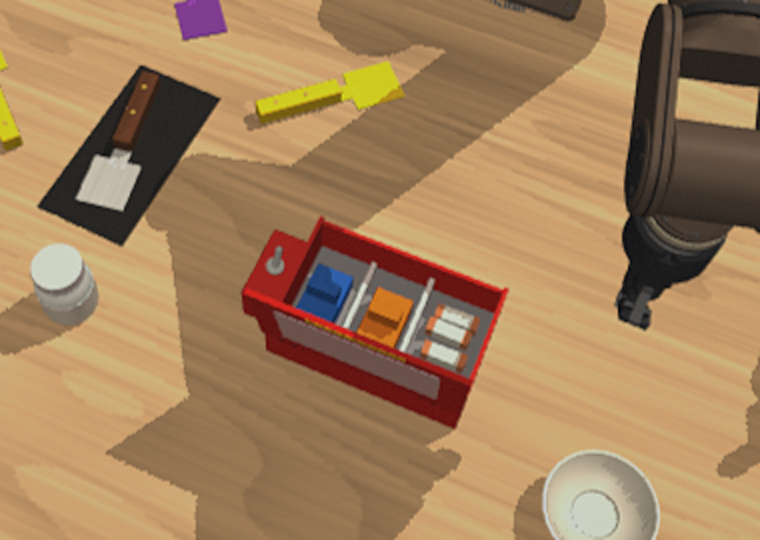

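All three fuses lie flat in the well (450,325; 443,352), with none left on the shelf and the scraper on its mat. Now I go round behind the cover with shut fingers to close it.

```bash
python3 -m inch '[{"tx":0,"ty":0.04,"tz":0,"yaw":0,"claw":0},{"tx":0,"ty":0.08,"tz":0,"yaw":0,"claw":0},{"tx":0,"ty":0.12,"tz":0,"yaw":0,"claw":0},{"tx":0,"ty":0.16,"tz":0,"yaw":0,"claw":0},{"tx":0,"ty":0.188,"tz":0.01,"yaw":0,"claw":0},{"tx":-0.02,"ty":0.188,"tz":0.03,"yaw":0,"claw":0},{"tx":-0.06,"ty":0.188,"tz":0.036,"yaw":0,"claw":0},{"tx":-0.1,"ty":0.188,"tz":0.036,"yaw":0,"claw":0},{"tx":-0.14,"ty":0.188,"tz":0.036,"yaw":0,"claw":0},{"tx":-0.17,"ty":0.188,"tz":0.036,"yaw":0,"claw":0},{"tx":-0.17,"ty":0.188,"tz":0.036,"yaw":0,"claw":0},{"tx":-0.17,"ty":0.188,"tz":0.036,"yaw":0,"claw":0}]'
python3 gp.py 0.736 0.085 0.186 90
```

```text
t: 38.37
tool_pos: [0.7746, 0.0822, 0.3382]
tcp_rot: [0.71, 0.705, -0.013, -0.004]
force: [-0.4, 0.1, -0.3]
finger_gap: -0.008
grasp [0.7708 0.0804 0.1833] psi 89.6 axis [-0.024 -0.012 -1.   ] gap -0.008 F [-0.4  0.1 -0.3] t 38.4
shift [ 0.0043 -0.0349 -0.0019] yaw -0.4
```

```bash
python3 -m inch '[{"tx":0,"ty":-0.018,"tz":-0.003,"yaw":0,"claw":0},{"tx":0,"ty":-0.035,"tz":-0.003,"yaw":0,"claw":0},{"tx":0,"ty":-0.044,"tz":-0.005,"yaw":0,"claw":0},{"tx":0,"ty":-0.053,"tz":-0.006,"yaw":0,"claw":0},{"tx":0,"ty":-0.062,"tz":-0.006,"yaw":0,"claw":0},{"tx":0,"ty":-0.071,"tz":-0.005,"yaw":0,"claw":0},{"tx":0,"ty":-0.08,"tz":-0.004,"yaw":0,"claw":0},{"tx":0,"ty":-0.089,"tz":-0.002,"yaw":0,"claw":0},{"tx":0,"ty":-0.098,"tz":0.001,"yaw":0,"claw":0},{"tx":0,"ty":-0.106,"tz":0.005,"yaw":0,"claw":0},{"tx":0,"ty":-0.106,"tz":0.005,"yaw":0,"claw":0}]'
python3 - <<'E'
from h import *
c=camera("scene");save(c,"s11.png",(220,100,520,400),2)
E
python3 gp.py 0.665 0.085 0.178 90
```

```text
t: 39.28
tool_pos: [0.6672, 0.0838, 0.3351]
tcp_rot: [0.709, 0.705, -0.013, -0.005]
force: [-0.7, -0.4, -1.3]
finger_gap: 0.002
grasp [0.6636 0.0819 0.1801] psi 89.6 axis [-0.026 -0.011 -1.   ] gap 0.005 F [ 0.1 -0.  -0.1] t 39.3
shift [0.0031 0.0014 0.0021] yaw -0.36
```

View pics/s11.png

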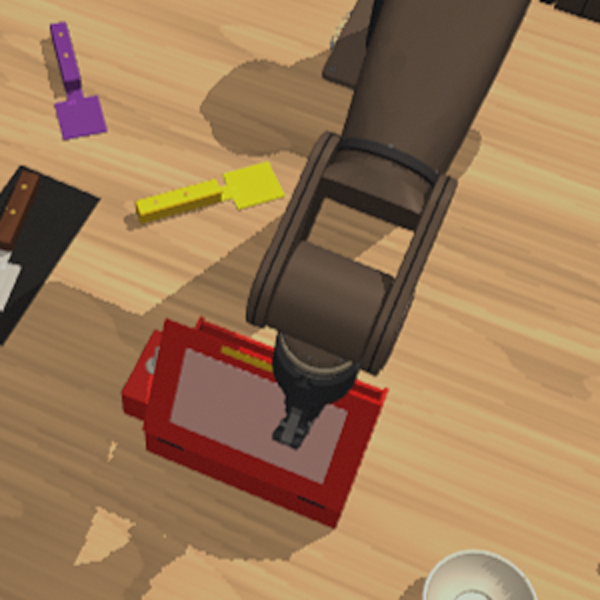

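The cover is coming down ahead of the fingers (fingertips at (290,425)). I'm following the arc down.

```bash
python3 -m inch '[{"tx":0,"ty":-0.008,"tz":0.006,"yaw":0,"claw":0},{"tx":0,"ty":-0.015,"tz":0.012,"yaw":0,"claw":0},{"tx":0,"ty":-0.022,"tz":0.018,"yaw":0,"claw":0},{"tx":0,"ty":-0.03,"tz":0.025,"yaw":0,"claw":0},{"tx":0,"ty":-0.036,"tz":0.032,"yaw":0,"claw":0},{"tx":0,"ty":-0.042,"tz":0.04,"yaw":0,"claw":0},{"tx":0,"ty":-0.048,"tz":0.05,"yaw":0,"claw":0},{"tx":0,"ty":-0.052,"tz":0.06,"yaw":0,"claw":0},{"tx":0,"ty":-0.056,"tz":0.07,"yaw":0,"claw":0},{"tx":0,"ty":-0.058,"tz":0.078,"yaw":0,"claw":0},{"tx":0,"ty":-0.058,"tz":0.078,"yaw":0,"claw":0},{"tx":0,"ty":-0.058,"tz":0.078,"yaw":0,"claw":0}]'
python3 gp.py 0.572 0.04 0.092 90
```

```text
t: 40.33
tool_pos: [0.6072, 0.083, 0.2572]
tcp_rot: [0.709, 0.705, -0.014, -0.006]
force: [-0.8, -0.5, -0.1]
finger_gap: 0.002
grasp [0.6027 0.0813 0.1023] psi 89.6 axis [-0.029 -0.011 -1.   ] gap 0.002 F [-0.8 -0.5 -0.1] t 40.3
shift [-0.0413 -0.0301  0.0117] yaw -0.36
```

```bash
python3 -m inch '[{"tx":0,"ty":0,"tz":-0.025,"yaw":0,"claw":0},{"tx":-0.041,"ty":-0.028,"tz":-0.025,"yaw":0,"claw":0},{"tx":-0.041,"ty":-0.028,"tz":-0.025,"yaw":0,"claw":0},{"tx":-0.041,"ty":-0.028,"tz":-0.012,"yaw":0,"claw":0},{"tx":-0.041,"ty":-0.028,"tz":-0.004,"yaw":0,"claw":0},{"tx":-0.041,"ty":-0.028,"tz":0.002,"yaw":0,"claw":0},{"tx":-0.041,"ty":-0.028,"tz":0.006,"yaw":0,"claw":0},{"tx":-0.041,"ty":-0.028,"tz":0.009,"yaw":0,"claw":0},{"tx":-0.041,"ty":-0.028,"tz":0.011,"yaw":0,"claw":0},{"tx":-0.041,"ty":-0.028,"tz":0.012,"yaw":0,"claw":0},{"tx":-0.041,"ty":-0.028,"tz":0.012,"yaw":0,"claw":0}]'
python3 gp.py 0.572 0.04 0.088 90
```

```text
t: 41.25
tool_pos: [0.5788, 0.0424, 0.2463]
tcp_rot: [0.709, 0.705, -0.014, -0.006]
force: [-0.2, -0.6, -0.2]
finger_gap: 0.002
grasp [0.5743 0.0406 0.0914] psi 89.7 axis [-0.029 -0.011 -1.   ] gap 0.002 F [-0.2 -0.6 -0.2] t 41.2
shift [-0.0006 -0.0022  0.0035] yaw -0.34
```

Fingertips are at about 73 mm with no bottom reaction yet, so I press a few mm more.

```bash
python3 -m inch '[{"tx":0,"ty":0,"tz":0.001,"yaw":0,"claw":0},{"tx":0,"ty":0,"tz":0.002,"yaw":0,"claw":0},{"tx":0,"ty":0,"tz":0.003,"yaw":0,"claw":0},{"tx":0,"ty":0,"tz":0.003,"yaw":0,"claw":0}]'
python3 -m inch '[{"tx":0,"ty":0,"tz":0.001,"yaw":0,"claw":0},{"tx":0,"ty":0,"tz":0.002,"yaw":0,"claw":0},{"tx":0,"ty":0,"tz":0.002,"yaw":0,"claw":0}]'
```

```text
t: 41.58
tool_pos: [0.5792, 0.0424, 0.2454]
tcp_rot: [0.709, 0.705, -0.014, -0.006]
force: [-3.8, -0.2, 8.4]
finger_gap: 0.004
t: 41.83
tool_pos: [0.5798, 0.0424, 0.2453]
tcp_rot: [0.709, 0.705, -0.014, -0.006]
force: [-2.5, 0.4, 9.1]
finger_gap: -0.003
```

```bash
python3 -m inch '[{"tx":0,"ty":0,"tz":-0.04,"yaw":0,"claw":0},{"tx":0,"ty":0,"tz":-0.08,"yaw":0,"claw":0},{"tx":0,"ty":0,"tz":-0.12,"yaw":0,"claw":0},{"tx":0.04,"ty":0,"tz":-0.16,"yaw":0,"claw":0},{"tx":0.25,"ty":-0.05,"tz":-0.2,"yaw":0,"claw":0},{"tx":0.25,"ty":-0.05,"tz":-0.2,"yaw":0,"claw":0},{"tx":0.25,"ty":-0.05,"tz":-0.2,"yaw":0,"claw":0},{"tx":0.25,"ty":-0.05,"tz":-0.2,"yaw":0,"claw":0},{"tx":0.25,"ty":-0.05,"tz":-0.2,"yaw":0,"claw":0},{"tx":0.25,"ty":-0.05,"tz":-0.2,"yaw":0,"claw":0},{"tx":0.25,"ty":-0.05,"tz":-0.2,"yaw":0,"claw":0},{"tx":0.25,"ty":-0.05,"tz":-0.2,"yaw":0,"claw":0}]'
python3 - <<'E'
from h import *
camera("top")
for n in("scene","top"):
    c=camera(n);W=cloud(c)
    if n=="scene": save(c,"s12.png")
    m=sel(W,(.55,.695),(-.07,.14),(.05,.12));A=np.c_[W[m][:,:2],np.ones(m.sum())]
    print(n,"cover slopes",np.linalg.lstsq(A,W[m][:,2],rcond=None)[0].round(4),"front",np.median(W[m&(W[...,0]<.57)][:,2]).round(4),"back",np.median(W[m&(W[...,0]>.67)][:,2]).round(4))
    for b in blobs(sel(W,(.35,.65),(-.45,-.25),(.015,.04)),20): print(n,"handle",rect(W[b][:,:2]),np.percentile(W[b][:,2],[5,50,95]).round(4))
    for b in blobs(sel(W,(.3,.66),(.16,.42),(.009,.03)),12): print(n,"fuse on shelf?",rect(W[b][:,:2]),b.sum())
    for th in("dish","jar"):
        for d in place_of(n,th)[:1]: print(n,th,np.round(d["xy"]),deproj(c,d["xy"]).round(3))
print(get_obs()["t"])
E
```

```text
t: 42.83
tool_pos: [0.5363, 0.2961, 0.4437]
tcp_rot: [0.708, 0.706, -0.013, -0.005]
force: [-0.1, -0.4, -0.6]
finger_gap: 0.003
scene cover slopes [-0.01   -0.0013  0.0779] front 0.0714 back 0.0712
scene handle ([0.4788, -0.3617], [114, 28], 9.0) [0.0182 0.0256 0.0298]
scene dish [456. 404.] [0.717 0.307 0.007]
scene jar [193. 300.] [ 0.755 -0.286  0.065]
top cover slopes [-0.0017 -0.0007  0.0737] front 0.0725 back 0.0721
top handle ([0.4746, -0.3597], [109, 25], 9.7) [0.0205 0.0263 0.0307]
top dish [178. 169.] [0.71  0.31  0.003]
top jar [388. 164.] [ 0.703 -0.292  0.061]
43.1833
```

View pics/s12.png

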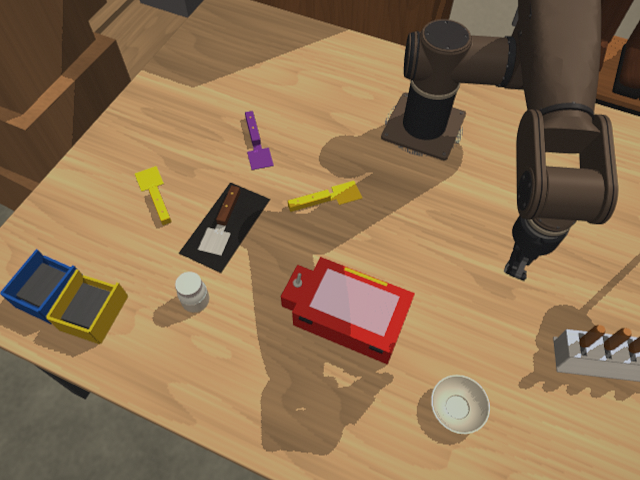

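The cover is flat at its starting height (355,305), the scraper is on its mat (222,220), the dish and jar are in place, and the shelf is clear of fuses. Handing in.

```bash
python3 -c "
from rig import *
print(finish_job())"
```

```text
the job is handed in; nothing more can be done
None
```

The job is done and handed in after 43 s of robot time, with every part of the task completed. I levered the cover open with the scraper blade and laid the scraper back on its mat. I then swapped the two carriers using the spares well as a stopover, put the three fuses present into that well, and shut the cover with closed fingertips from behind.

**Last checks:**
- **Cover:** it lies flat. Its front edge is at 71.4 mm in one camera and 72.5 mm in the other, the same as at the start, and it resisted a 9 N press.
- **Carriers and fuses:** checked before the cover was shut. Orange stood upright in the left bay and blue in the right, and all three fuses lay flat in the well. The last picture shows no fuse left on the shelf.
- **Scraper:** it lies flat with its handle over the mat, about 4 mm from where it lay and at about the same angle.
- **Dish and jar:** not touched; they read in place, to within the network's scatter (about 1 cm for the dish in the top camera).

**Off plan:**
- Placing the first fuse, the gripper pushed the open cover to its stop, at about 12 N.
- Placing the second fuse, a contact of about 24 N registered, probably a finger on the first fuse. Both fuses stayed flat.
- The two cameras disagreed by 2–4 mm in x throughout, and the tool drifted up to about 2° off vertical. I allowed for both in the moves.

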